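# Ready the oil-drip honing station

### The arm

A 7-joint arm with a two-finger parallel gripper is mounted at the origin on a cart in front of the work surface, level with it; the furniture and walls round the work are solid. World frame = base frame: x ahead of the robot, y to its left, z up, the work surface at z = 0. Lengths are in m, angles in rad, forces in N, time in s.
With the tool pointing down it reaches from about 0.425 to 1.025 m from the base axis. Payload 9.4 kg.
Tool frame: the origin (TCP) lies at the very end of the fingers, on their centre line; the grasp point (between the pads) lies 19 mm behind it (r.grip_depth is the distance from the TCP to the grasp point, in m); z points along the fingers, y is the line along which they close (so a half turn about z gives the same grasp; the last joint's range is limited). The gripper opens to 85 mm and grips with 20 to 120 N. Pads are 22 mm wide; open, the fingers measure 114 mm over their backs; the gripper's body (76 mm by 85 mm) begins 54 mm behind the grasp point. The pads swing forward as they close: fully open they stand 13 mm farther back than shut.
Start: joints at [-1.238, 0.599, -0.003, 1.599, 0.002, 0.943, -0.08], TCP at [0.289, 0.665, 0.231] pointing down, gripper open.
Joint ranges: [-2.57, 2.57], [-0.35, 1.97], [-1.29, 1.29], [0.11, 2.56], [-1.05, 4.19], [0.11, 1.86], [-2.63, 2.63]. Speed limits (rad/s): [2.22, 2.22, 3.01, 3.01, 3.14, 3.14, 3.14].

### API

Orientations are given as a unit quaternion [x, y, z, w].
In Python, from rig import r gives the robot as it stands.
- The arm moves only by the shell command python3 -m jog 'ROWS' [FORCE]. ROWS is JSON, a list of rows, each an object of numbers: "wx", "wy", "wz": the turn, a rotation vector about the world's x, y, z in units of 6 degrees (1.0 is 6 degrees); "dx", "dy", "dz": the shift along the world's x, y, z in units of 40 mm (1.0 is 40 mm); "gripper": the finger opening in mm, from 0 to 85.4. In form: [{"wx": .., "wy": .., "wz": .., "dx": .., "dy": .., "dz": .., "gripper": ..}, ...]. A call has 1 to 5 rows; each row shifts and turns the commanded pose from where the row before left it; what a row does not reach is not made up. A row lasts 1/10 s, in which the tool goes at most 50 mm and 8.59 degrees, less where a joint would pass 70% of its speed; a pose out of reach is approached as far as the arm can. A call is refused whole if a number of a shift passes 1 or a number of a turn 1, either way. A call with a gripper value outside its range is refused whole. The fingers move at their own pace and stop on an object; FORCE is the grip in N (left out, the last holds). Time passes only in rows, so rows that do not move let the fingers close. It gives the time, the measured TCP pose, the force, the opening and the grip force at its end, in the units of the state.
- r.read_state(): the state, without advancing time (a new reading comes with each control period).
- r.capture(name): name is "side" or "top" or "wrist"; returns a dict with "color" (400x640x3 uint8, blue, green, red), "z_map" (400x640 float32, m along the optical axis (not along the pixel's ray), 0 where there is no reading), "mtx" (3x3 intrinsics, pixels), "dist_coeffs" ([k1, k2, p1, p2, k3] as OpenCV has them; the pictures are not rectified), "world_from_camera" (4x4, takes a point from camera to world coordinates). Camera axes: x right, y down, z forward; pixel columns grow to the right and rows downward; lengths in m; the calibration is good to about 2 mm. A picture is of the moment at which its call begins.
- r.hand_in(): hands the job in; it is judged then, once.
Trained networks look in a picture, given as the dict that the camera call returned (one of the last four; its "shot" number tells which), for a name from the list of things; names that differ only in an ending like _2 or _b are one class to them, and where a whole thing is asked for, a point or a joint stands for the part that bears it (a point fixed in the world has none). Each returns a list of dicts, best first, with "score" (0 to 1); they miss things now and then, are a little off and sometimes report something else, mostly with a low value. They report only what shows in the picture. A call takes as long as a camera call. They do not tell look-alikes from the thing itself.
- r.find_in(picture, name): "extent" ([left, top, right, bottom] in pixels, round what is visible of it).
- r.tip_of(picture, name): "pixel" ([column, row] in pixels: a listed point, or the origin of a listed thing).
The state is a dict: "time_s": time; "qpos": joint angles; "joint_velocities": joint speeds; "joint_efforts": joint torques, N m; "ee_pos": TCP position; "tcp_rot": TCP orientation; "force": force on the tool from outside, world axes, zero at the start; "moment": the same for the moment, N m; "opening": finger opening in m; "grip_force": force on a finger pad.
Only numpy, scipy, OpenCV 4.12 (cv2) and the standard library are available. Lean on these libraries where they do the work, as an engineer would, in place of code of your own. Each camera call takes 0.05 s, during which the arm holds its last target. There are 200 camera calls.

### The job

Get the oil-drip honing station ready for the next knife: take the worn small stone out of the cradle and lay it flat on the bench top beside the station, and lay the thick stone flat in the cradle instead. Screw both oil heads clockwise until each spout points straight at the middle of the cradle, neither short of it nor past it, and put every stopper there is upright into an oil flask of its own until its flange rests on the rim, with all three flasks left standing on the bench.

Things in the scene. Friction and masses are not known exactly. Their poses are not given: they have to be found in the camera images.
- cradle (a point): Middle of the stone cradle on the fixed honing station, on its base board (110 x 320 mm, own x, y; 12 mm thick, upper face at this point). Oil reservoirs 52 mm wide, to 145 mm high, stand at y = +125 mm (left) and -125 mm (right). Cradle: 119 mm (y) by 54 mm (x) between four L-shaped corner stops 7 mm high; its long sides are open for the middle 76 mm, for fingers beside a stone.
- thick_stone_mid (a point): Centre of the thick green whetstone, a plain block 46 x 108 x 22 mm (own x, y, z; long axis y), 11 mm above its underside. It starts flat on the bench.
- worn_stone_mid (a point): Centre of the worn grey whetstone, a smaller plain block 40 x 100 x 18 mm (own x, y, z; long axis y), 9 mm above its underside. It starts lying in the cradle.
- left_head (a joint): Turn (rad) of the left reservoir's screw head; grows as it is screwed clockwise seen from above, sinking 4 mm a turn. 0: spout points at the cradle's middle, along the cradle's -y. Starts 1.9 to 4.3 rad unscrewed (negative). No stop at 0: the thread runs from -4.8 to +1.0. Easy to turn (0.06 N m), stays where it is left.
- left_grip (a point): On the axis of the left head, within its grip: an upright black slab 20 mm thick (own y), 46 mm long (own x), from 18 mm below to 14 mm above this point; below it a round cap 42 mm across. 128 mm above the bench at joint 0. Own x, along the slab, is the way the spout points.
- left_spout (a point): Tip of the left head's brass spout (tube 10 mm thick), 54 mm out from the head's axis along the head's own x, 37 mm below the grip point; same axes as the grip point.
- right_head (a joint): Turn (rad) of the right reservoir's screw head; grows as it is screwed clockwise seen from above, sinking 4 mm a turn. 0: spout points at the cradle's middle, along the cradle's +y. Starts 1.9 to 4.3 rad unscrewed (negative). No stop at 0: the thread runs from -4.8 to +1.0. Easy to turn (0.06 N m), stays where it is left.
- right_grip (a point): On the axis of the right head, within its grip: an upright black slab 20 mm thick (own y), 46 mm long (own x), from 18 mm below to 14 mm above this point; below it a round cap 42 mm across. 128 mm above the bench at joint 0. Own x, along the slab, is the way the spout points.
- right_spout (a point): Tip of the right head's brass spout (tube 10 mm thick), 54 mm out from the head's axis along the head's own x, 37 mm below the grip point; same axes as the grip point.
- flask_1_mouth (a point): Middle of the mouth of oil flask 1 (z along its axis), 85 mm above its underside. Loose amber flask, 68 mm across, neck 42 mm across outside, open bore 32 mm across, straight for the top 29 mm; 350 g. The three flasks are alike.
- flask_2_mouth (a point): Middle of the mouth of oil flask 2 (z along its axis), 85 mm above its underside. Loose amber flask, 68 mm across, neck 42 mm across outside, open bore 32 mm across, straight for the top 29 mm; 350 g. The three flasks are alike.
- flask_3_mouth (a point): Middle of the mouth of oil flask 3 (z along its axis), 85 mm above its underside. Loose amber flask, 68 mm across, neck 42 mm across outside, open bore 32 mm across, straight for the top 29 mm; 350 g. The three flasks are alike.
- stopper_1_mid (a point): Point half-way up stopper 1 (axis z, 68 mm long). Cork plug below: 24 mm across at its foot, 29 mm at 28 mm up; then a flange 42 mm across, 8 mm thick, its underside 6 mm below this point; then a round knob 26 mm across, from 2 to 34 mm above this point. Stands on its foot on the bench. Two or three are present (None if absent); all alike, fit any flask.
- stopper_2_mid (a point): Point half-way up stopper 2 (axis z, 68 mm long). Cork plug below: 24 mm across at its foot, 29 mm at 28 mm up; then a flange 42 mm across, 8 mm thick, its underside 6 mm below this point; then a round knob 26 mm across, from 2 to 34 mm above this point. Stands on its foot on the bench. Two or three are present (None if absent); all alike, fit any flask.
- stopper_3_mid (a point): Point half-way up stopper 3 (axis z, 68 mm long). Cork plug below: 24 mm across at its foot, 29 mm at 28 mm up; then a flange 42 mm across, 8 mm thick, its underside 6 mm below this point; then a round knob 26 mm across, from 2 to 34 mm above this point. Stands on its foot on the bench. Two or three are present (None if absent); all alike, fit any flask.
There are look-alikes about, which are no part of the job. Leave any green or purple look-alike of the part that bears stopper_3_mid alone.

How it is judged:
At the end, for the whole second after the job is handed in: Thick stone flat in the cradle (9 mm, 0.15 rad); worn stone flat on the bench top; both head joints within 0.15 rad of 0; every stopper present upright in a flask of its own (5 mm), flange within 3 mm of the rim; all three flasks upright on the bench (horizontal distance between thick_stone_mid and cradle below 0.009 m and z of thick_stone_mid in the frame of cradle between 0.008 and 0.0135 m and angle between the y axis of thick_stone_mid and the y axis of cradle, either way round below 0.15 rad and height (world z) of worn_stone_mid between 0.005 and 0.012 m and angle between each of worn_stone_mid, flask_1_mouth, flask_2_mouth, flask_3_mouth's own z axis and vertical below 0.1 rad and value of joint left_head between -0.15 and 0.15 rad and value of joint right_head between -0.15 and 0.15 rad and ((horizontal distance between stopper_1_mid and flask_1_mouth below 0.005 m and z of stopper_1_mid in the frame of flask_1_mouth between 0 and 0.009 m and angle between the z axis of stopper_1_mid and the z axis of flask_1_mouth, either way round below 0.12 rad) or (horizontal distance between stopper_1_mid and flask_2_mouth below 0.005 m and z of stopper_1_mid in the frame of flask_2_mouth between 0 and 0.009 m and angle between the z axis of stopper_1_mid and the z axis of flask_2_mouth, either way round below 0.12 rad) or (horizontal distance between stopper_1_mid and flask_3_mouth below 0.005 m and z of stopper_1_mid in the frame of flask_3_mouth between 0 and 0.009 m and angle between the z axis of stopper_1_mid and the z axis of flask_3_mouth, either way round below 0.12 rad)) and ((horizontal distance between stopper_2_mid and flask_1_mouth below 0.005 m and z of stopper_2_mid in the frame of flask_1_mouth between 0 and 0.009 m and angle between the z axis of stopper_2_mid and the z axis of flask_1_mouth, either way round below 0.12 rad) or (horizontal distance between stopper_2_mid and flask_2_mouth below 0.005 m and z of stopper_2_mid in the frame of flask_2_mouth between 0 and 0.009 m and angle between the z axis of stopper_2_mid and the z axis of flask_2_mouth, either way round below 0.12 rad) or (horizontal distance between stopper_2_mid and flask_3_mouth below 0.005 m and z of stopper_2_mid in the frame of flask_3_mouth between 0 and 0.009 m and angle between the z axis of stopper_2_mid and the z axis of flask_3_mouth, either way round below 0.12 rad)) and ((horizontal distance between stopper_3_mid and flask_1_mouth below 0.005 m and z of stopper_3_mid in the frame of flask_1_mouth between 0 and 0.009 m and angle between the z axis of stopper_3_mid and the z axis of flask_1_mouth, either way round below 0.12 rad) or (horizontal distance between stopper_3_mid and flask_2_mouth below 0.005 m and z of stopper_3_mid in the frame of flask_2_mouth between 0 and 0.009 m and angle between the z axis of stopper_3_mid and the z axis of flask_2_mouth, either way round below 0.12 rad) or (horizontal distance between stopper_3_mid and flask_3_mouth below 0.005 m and z of stopper_3_mid in the frame of flask_3_mouth between 0 and 0.009 m and angle between the z axis of stopper_3_mid and the z axis of flask_3_mouth, either way round below 0.12 rad)) and height (world z) of flask_1_mouth between 0.08 and 0.09 m and height (world z) of flask_2_mouth between 0.08 and 0.09 m and height (world z) of flask_3_mouth between 0.08 and 0.09 m); the robot touches nothing.
Of stopper_1, stopper_2, stopper_3 only 2 to 3 are there at a start; the rules pass over those that are not, and their reading is None.
At some moment in a run one of flask_1, flask_2, flask_3, thick_stone may be knocked a few centimetres aside while the robot is not near it.
It also fails if it takes over 210 s, if anything falls off the work surface, if the arm or the gripper's body presses on something with over 40 N, if the wrist force passes 120 N, or if a joint passes its speed limit or range.

## Working session

There is one attempt and no reset: what is moved stays moved. The work goes in short steps, Python scripts to look and compute and a shell command to move; the robot and the scene stay as the last step left them, time stands still between calls to the robot, and variables do not carry over. Pictures are saved under pics/ and viewed, at most 14 in all, crops included, and the job is handed in when it is done.

```bash
ls; mkdir -p pics; python3 - <<'E'
from rig import r
import cv2
s=r.read_state();print({k:s[k] for k in('time_s','ee_pos','tcp_rot','opening')})
for n in('top','side'):
    p=r.capture(n);cv2.imwrite(f'pics/{n}0.png',p['color']);print(p['world_from_camera'].round(2).tolist())
E
```

```text
pics
{'time_s': 0.0, 'ee_pos': array([0.28867329, 0.66451605, 0.23037923]), 'tcp_rot': array([ 2.03447791e-01,  9.79085454e-01, -8.13281567e-04, -9.55962117e-05]), 'opening': 0.0854717757478126}
[[-0.02, -0.99, 0.14, 0.35], [-1.0, 0.02, -0.01, -0.02], [0.01, -0.14, -0.99, 1.22], [0.0, 0.0, 0.0, 1.0]]
[[0.76, -0.32, 0.56, -0.19], [-0.64, -0.35, 0.68, -0.86], [-0.02, -0.88, -0.48, 0.68], [0.0, 0.0, 0.0, 1.0]]
```

View pics/top0.png

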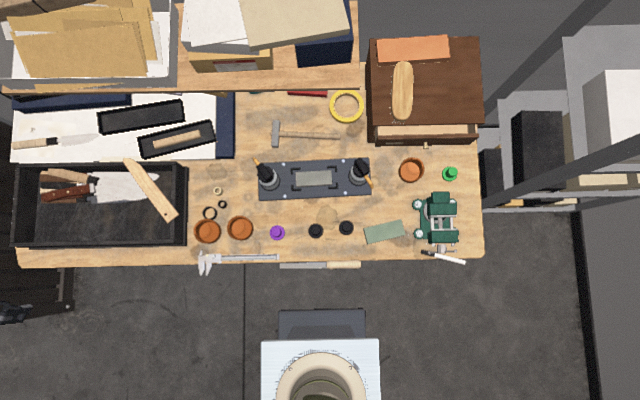

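View pics/side0.png

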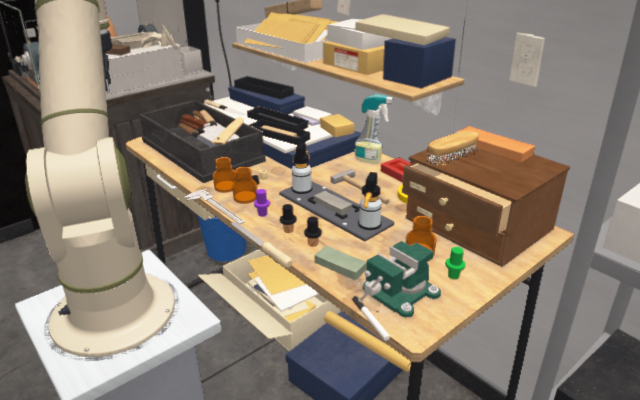

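The top view shows the station at (314,178), with its heads at (268,175) and (358,173). The flasks are at (207,232), (240,228) and (411,170), and the black stoppers at (316,230) and (346,227). The purple (277,232) and green (450,173) ones are look-alikes. The thick stone is at (384,232), and I can't see the gripper.

```bash
cat > h.py <<'E'
from rig import r
import cv2, numpy as np
from scipy.spatial.transform import Rotation as R
def ray(p,px):
    u=cv2.undistortPoints(np.array([[px]],float),p['mtx'],p['dist_coeffs'])[0,0]
    M=p['world_from_camera']; return M[:3,3],M[:3,:3]@np.array([u[0],u[1],1])
def atz(p,px,z):
    o,d=ray(p,px); return o+d*(z-o[2])/d[2]
def proj(p,X):
    M=np.linalg.inv(p['world_from_camera']); 
    return cv2.projectPoints(np.array([X],float),cv2.Rodrigues(M[:3,:3])[0],M[:3,3],p['mtx'],p['dist_coeffs'])[0][0,0]
def cloud(p):
    z=p['z_map'];h,w=z.shape;v,u=np.mgrid[:h,:w]
    n=cv2.undistortPoints(np.stack([u,v],-1).reshape(-1,1,2).astype(float),p['mtx'],p['dist_coeffs']).reshape(h,w,2)
    c=np.dstack([n[...,0]*z,n[...,1]*z,z]); M=p['world_from_camera']
    c=c@M[:3,:3].T+M[:3,3]; c[z==0]=np.nan; return c
def st():
    s=r.read_state();a=R.from_quat(s['tcp_rot']).as_matrix()
    print('t',round(s['time_s'],2),'tcp',s['ee_pos'].round(4),'yaw_y',round(np.degrees(np.arctan2(a[1,1],a[0,1])),1),'z',a[:,2].round(3),'F',s['force'].round(1),'open',round(s['opening'],4),'grip',round(float(s['grip_force']),1),'q',np.round(s['qpos'],2))
E
python3 - <<'E'
from h import *
st()
Z=dict(cradle=.012,thick_stone_mid=.011,worn_stone_mid=.021,left_grip=.128,left_spout=.092,right_grip=.128,right_spout=.092,flask_1_mouth=.085,stopper_1_mid=.034)
for c in('top','side'):
    p=r.capture(c);print(c,p['mtx'][0,0],proj(p,r.read_state()['ee_pos']))
    for n,z in Z.items():
        for d in r.tip_of(p,n):
            if d['score']>.2: print(n,round(d['score'],2),np.round(d['pixel'],1),atz(p,d['pixel'],z).round(4))
E
```

```text
t 0.1 tcp [0.2887 0.6646 0.2305] yaw_y 66.5 z [-0.    -0.001 -1.   ] F [ 0.4 -0.3  0.5] open 0.0851 grip 0.0 q [-1.24  0.6  -0.    1.6   0.    0.94 -0.08]
top 434.7477901969688 [ 12.71479733 299.59566109]
cradle 0.94 [310.2 175.9] [0.5973 0.0153 0.012 ]
cradle 0.67 [315.7 178.6] [ 5.892e-01 -1.000e-04  1.200e-02]
cradle 0.37 [257.9 159.8] [0.6469 0.163  0.012 ]
thick_stone_mid 0.96 [382.3 229.4] [ 0.4416 -0.1827  0.011 ]
thick_stone_mid 0.52 [263.9 171.3] [0.6134 0.1462 0.011 ]
thick_stone_mid 0.32 [237.7 225.7] [0.4605 0.2191 0.011 ]
worn_stone_mid 0.61 [314.3 178.4] [0.588  0.0037 0.021 ]
left_grip 0.69 [262.1 171.5] [0.5873 0.1349 0.128 ]
left_grip 0.43 [312.4 180. ] [0.5625 0.0067 0.128 ]
left_spout 0.55 [255.1 158.9] [0.6297 0.1584 0.092 ]
right_grip 0.82 [358.3 166.8] [ 0.5946 -0.1117  0.128 ]
right_spout 0.59 [373.  188.2] [ 0.5444 -0.1516  0.092 ]
flask_1_mouth 0.68 [233.8 224.6] [0.4567 0.2147 0.085 ]
stopper_1_mid 0.65 [345.2 226.2] [ 0.4507 -0.0786  0.034 ]
stopper_1_mid 0.47 [411.9 166.6] [ 0.6133 -0.269   0.034 ]
side 519.737346043336 [106.5593205   90.94576996]
cradle 0.56 [335.  202.2] [0.6049 0.0115 0.012 ]
cradle 0.47 [222.9 159.8] [0.5253 0.4356 0.012 ]
thick_stone_mid 0.65 [340.8 263.3] [ 0.4355 -0.1926  0.011 ]
worn_stone_mid 0.74 [332.7 200.5] [0.5958 0.0104 0.021 ]
worn_stone_mid 0.58 [315.1 229.1] [ 0.4727 -0.0636  0.021 ]
left_grip 0.7 [302.8 149.1] [0.5947 0.1274 0.128 ]
left_spout 0.74 [306.7 151.2] [0.6447 0.1726 0.092 ]
left_spout 0.74 [220.5 161.4] [0.4294 0.2773 0.092 ]
right_grip 0.76 [370.1 180.9] [ 0.5953 -0.1188  0.128 ]
right_spout 0.8 [363.6 205.3] [ 0.5487 -0.1455  0.092 ]
flask_1_mouth 0.66 [242.1 167.7] [0.459  0.2176 0.085 ]
stopper_1_mid 0.93 [313.4 228.8] [ 0.4576 -0.0755  0.034 ]
```

```bash
cat > seg.py <<'E'
from h import *
def fit(p,verbose=True):
    c=cloud(p);hsv=cv2.cvtColor(p['color'],cv2.COLOR_BGR2HSV).astype(int)
    H,S,V=hsv[...,0],hsv[...,1],hsv[...,2];x,y,z=c[...,0],c[...,1],c[...,2]
    inb=(x>.38)&(x<.75)&(y>-.5)&(y<.5)
    def blobs(m,zmin,zmax,amin):
        m=(m&inb&(z>zmin)&(z<zmax)).astype(np.uint8);n,l,s,ce=cv2.connectedComponentsWithStats(m)
        for i in range(1,n):
            if s[i,4]>=amin:
                q=c[l==i];yield s[i,4],ce[i].round(1),q.mean(0).round(4),np.nanpercentile(q,[3,97],axis=0).round(3),cv2.minAreaRect((q[:,:2]*1000).astype(np.float32))
    for nm,m,a,b,n in [('flasktop',(H<16)&(S>130),.07,.1,30),('stoneG',(H>40)&(H<90)&(S>25)&(S<150),.012,.035,60),('blackstop',(V<70),.05,.08,15),('worn',(S<60)&(V>80),.022,.045,60),('heads',(V<90),.11,.16,15),('brass',(H>10)&(H<30)&(S>90),.075,.12,8)]:
        for A,ce,me,pc,rc in blobs(m,a,b,n): print(nm,A,ce,me,pc.tolist(),[np.round(k,1) for k in rc])
E
python3 - <<'E'
from seg import *
p=r.capture('top');fit(p)
cv2.imwrite('pics/topc.png',cv2.resize(p['color'][130:260,190:470],None,fx=2.8,fy=2.8,interpolation=cv2.INTER_CUBIC))
E
```

```text
flasktop 111 [414.6 165.5] [ 0.6056 -0.2663  0.0812] [[0.587, -0.285, 0.071], [0.625, -0.248, 0.088]] [array([ 606.1, -266.2]), array([39.4, 39.8]), np.float64(85.9)]
flasktop 111 [236.  225.7] [0.454  0.2097 0.0819] [[0.435, 0.19, 0.072], [0.474, 0.228, 0.086]] [array([454.2, 209.5]), array([40.8, 40.5]), np.float64(35.2)]
flasktop 122 [202. 229.] [0.4474 0.298  0.0813] [[0.429, 0.279, 0.072], [0.466, 0.318, 0.087]] [array([447.5, 298.1]), array([40.6, 41. ]), np.float64(65.5)]
stoneG 586 [383.9 231.3] [ 0.4355 -0.1857  0.0207] [[0.412, -0.235, 0.017], [0.46, -0.137, 0.025]] [array([ 435.7, -186.1]), array([ 42.3, 106. ]), np.float64(12.1)]
blackstop 35 [370. 130.] [ 0.7113 -0.1524  0.0652] [[0.693, -0.163, 0.054], [0.745, -0.15, 0.077]] [array([ 719.1, -150.5]), array([56. , 12.9]), np.float64(14.1)]
blackstop 117 [145.  122.3] [0.744  0.4618 0.0674] [[0.735, 0.405, 0.063], [0.75, 0.497, 0.071]] [array([745.2, 448.5]), array([ 15.5, 102.8]), np.float64(5.1)]
blackstop 25 [173.5 122.1] [0.7402 0.3818 0.0758] [[0.735, 0.357, 0.071], [0.745, 0.41, 0.079]] [array([740. , 382.6]), array
[... 4468 characters left out ...]
 0.088]] [array([ 606. , -266.2]), array([39.5, 39.9]), np.float64(86.5)]
brass 56 [369.  181.4] [ 0.5605 -0.1404  0.1044] [[0.547, -0.151, 0.094], [0.575, -0.129, 0.111]] [array([ 561.2, -140.5]), array([36.7, 10. ]), np.float64(33.1)]
brass 12 [159.7 191. ] [0.5454 0.4007 0.1089] [[0.533, 0.39, 0.105], [0.556, 0.41, 0.112]] [array([543.9, 399.5]), array([34.1,  2.1]), np.float64(40.3)]
brass 100 [236.  225.8] [0.4537 0.2095 0.083 ] [[0.435, 0.19, 0.079], [0.474, 0.228, 0.086]] [array([453.7, 209.8]), array([40.3, 40.3]), np.float64(43.3)]
brass 112 [201.4 228.9] [0.4475 0.2994 0.0826] [[0.429, 0.279, 0.076], [0.466, 0.32, 0.087]] [array([447.5, 298.8]), array([41., 41.]), np.float64(47.5)]
```

View pics/topc.png

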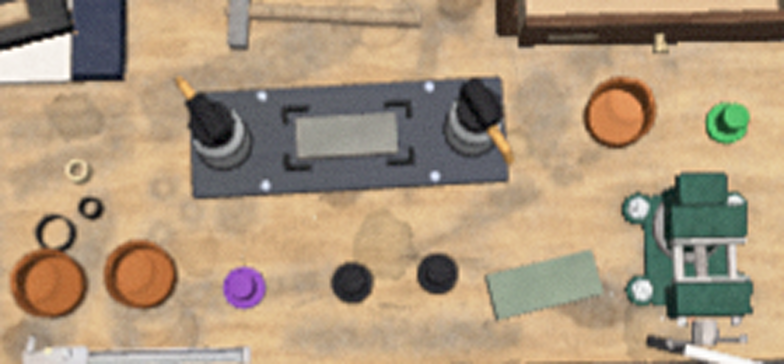

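The crop confirms the clusters. The left spout points back and outward, the right spout forward and outward. Both need about 2.1 rad clockwise. Two black stoppers show, so I'll go to stopper A at (0.441, 0.0025).

```bash
python3 -m jog '[{"dx":0.4,"dy":-1,"wz":-1},{"dx":0.4,"dy":-1,"wz":-1},{"dx":0.4,"dy":-1,"wz":-1},{"dx":0.4,"dy":-1,"wz":-1},{"dx":0.4,"dy":-1,"wz":-1}]' 30; python3 -m jog '[{"dx":0.4,"dy":-1,"wz":-1},{"dx":0.4,"dy":-1,"wz":-1},{"dx":0.4,"dy":-1,"wz":-1},{"dx":0.4,"dy":-1,"wz":-1},{"dx":0.2,"dy":-1,"wz":-1}]'; python3 -m jog '[{"dy":-1,"wz":-1},{"dy":-1},{"dy":-1},{"dy":-1},{"dy":-1}]';python3 -m jog '[{"dy":-1},{"dy":-0.6},{}]'; python3 -c "from h import *;st()"
```

```text
t 1.15 tcp [0.2888 0.665  0.2313] yaw_y 66.5 z [ 0.  0. -1.] F [-0.2 -0.3  0.4] open 0.0851 grip 0.0 q [-1.24  0.6  -0.    1.6   0.    0.94 -0.08]invalid input
invalid input
invalid input
invalid input
```

```bash
python3 -m jog '[{"wx":0,"wy":0,"wz":-1,"dx":0.4,"dy":-1,"dz":0,"gripper":85},{"wx":0,"wy":0,"wz":-1,"dx":0.4,"dy":-1,"dz":0,"gripper":85}]' 30
```

```text
time_s: 1.35
ee_pos: [0.3204, 0.5847, 0.2308]
tcp_rot: [0.306, 0.952, 0.0, -0.0]
force: [0.6, 0.1, 0.3]
opening: 0.0848
grip_force: 0.0
```

```bash
python3 -m jog '[{"wx":0,"wy":0,"wz":-1,"dx":0.4,"dy":-1,"dz":0,"gripper":85}]'
```

```text
time_s: 1.45
ee_pos: [0.3372, 0.5436, 0.2312]
tcp_rot: [0.356, 0.935, 0.0, 0.0]
force: [0.9, -0.0, 1.1]
opening: 0.0854
grip_force: 0.0
```

```bash
python3 -m jog '[{"wx":0,"wy":0,"wz":-1,"dx":0.4,"dy":-1,"dz":0,"gripper":85},{"wx":0,"wy":0,"wz":-1,"dx":0.4,"dy":-1,"dz":0,"gripper":85},{"wx":0,"wy":0,"wz":-1,"dx":0.4,"dy":-1,"dz":0,"gripper":85},{"wx":0,"wy":0,"wz":-1,"dx":0.4,"dy":-1,"dz":0,"gripper":85},{"wx":0,"wy":0,"wz":-1,"dx":0.4,"dy":-1,"dz":0,"gripper":85}]' >/dev/null
python3 -m jog '[{"wx":0,"wy":0,"wz":-1,"dx":0.4,"dy":-1,"dz":0,"gripper":85},{"wx":0,"wy":0,"wz":-1,"dx":0.2,"dy":-1,"dz":0,"gripper":85},{"wx":0,"wy":0,"wz":-1,"dx":0,"dy":-1,"dz":0,"gripper":85},{"wx":0,"wy":0,"wz":0,"dx":0,"dy":-1,"dz":0,"gripper":85},{"wx":0,"wy":0,"wz":0,"dx":0,"dy":-1,"dz":0,"gripper":85}]' >/dev/null
python3 -m jog '[{"wx":0,"wy":0,"wz":0,"dx":0,"dy":-1,"dz":0,"gripper":85},{"wx":0,"wy":0,"wz":0,"dx":0,"dy":-1,"dz":0,"gripper":85},{"wx":0,"wy":0,"wz":0,"dx":0,"dy":-1,"dz":0,"gripper":85},{"wx":0,"wy":0,"wz":0,"dx":0,"dy":-0.5,"dz":0,"gripper":85},{"wx":0,"wy":0,"wz":0,"dx":0,"dy":0,"dz":0,"gripper":85}]' 
python3 - <<'E'
from seg import *
st();p=r.capture('wrist');cv2.imwrite('pics/w0.png',p['color']);fit(p)
c=cloud(p);print(c[::80,::80,2].round(2))
p=r.capture('top');fit(p)
E
```

```text
time_s: 2.95
ee_pos: [0.4408, 0.0021, 0.2317]
tcp_rot: [0.706, 0.709, 0.0, 0.0]
force: [-0.2, -0.0, -0.1]
opening: 0.0851
grip_force: 0.0
t 2.95 tcp [0.4408 0.0021 0.2317] yaw_y 0.2 z [ 0.001 -0.    -1.   ] F [-0.2 -0.  -0.1] open 0.0851 grip 0.0 q [-0.44  0.27  0.38  2.24 -0.17  0.65  0.07]
flasktop 203 [592.5 322.9] [ 0.7434 -0.1491  0.0862] [[0.737, -0.15, 0.072], [0.75, -0.148, 0.099]] [array([ 742.4, -149. ]), array([15.1,  2.4]), np.float64(0.2)]
stoneG 2046 [315.8 308.7] [ 0.4372 -0.1751  0.0221] [[0.412, -0.219, 0.02], [0.461, -0.133, 0.024]] [array([ 437.1, -177.8]), array([44.1, 94.8]), np.float64(12.4)]
blackstop 193 [474.9  49.6] [0.5843 0.1291 0.0661] [[0.578, 0.115, 0.065], [0.599, 0.146, 0.067]] [array([586.4, 128.3]), array([14.6, 38. ]), np.float64(29.2)]
blackstop 101 [455.   57.6] [0.5669 0.1223 0.0654] [[0.562, 0.105, 0.063], [0.58, 0.143, 0.067]] [array([569. , 121.9]), array([12.2, 43.5]), np.float64(25.6)]
blackstop 527 [321.  180.5] [0.4428 0.0061 0.0679] [[0.432, -0.005, 0.056], [0.454, 0.017, 0.07]] [array([442.7,   5.2]), array([24.5, 25. ]), np.float64(88.
[... 8093 characters left out ...]
88]] [array([ 606. , -266.5]), array([39. , 40.4]), np.float64(82.6)]
brass 56 [369.  181.4] [ 0.5604 -0.1403  0.1049] [[0.546, -0.151, 0.094], [0.576, -0.129, 0.111]] [array([ 561.1, -140.1]), array([36.9,  9.6]), np.float64(33.2)]
brass 16 [158.7 189.9] [0.5484 0.4033 0.1089] [[0.533, 0.391, 0.106], [0.563, 0.414, 0.112]] [array([547. , 402.6]), array([41. ,  3.2]), np.float64(38.5)]
brass 102 [236.  225.6] [0.4543 0.2093 0.0827] [[0.435, 0.19, 0.076], [0.474, 0.228, 0.087]] [array([454.2, 209. ]), array([40.4, 40.6]), np.float64(55.8)]
brass 106 [201.3 228.9] [0.4475 0.2995 0.0826] [[0.429, 0.279, 0.076], [0.466, 0.32, 0.087]] [array([447.3, 298.5]), array([40.7, 41.1]), np.float64(47.4)]
```

View pics/w0.png

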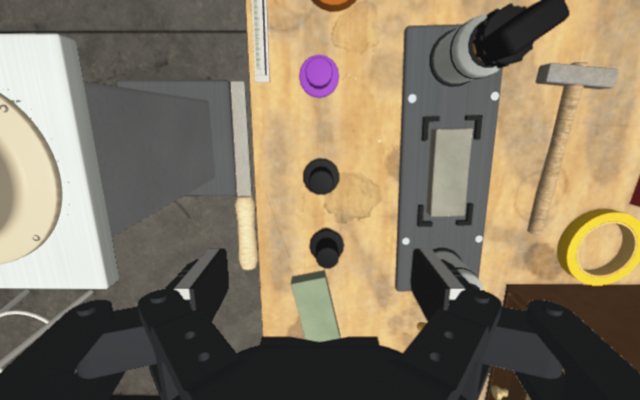

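The wrist view agrees with the top view to about 3 mm: stoppers at (321,180) and (327,250), with no third one. Descending on the first.

```bash
python3 -m jog '[{"wx":0,"wy":0,"wz":0,"dx":0,"dy":0.03,"dz":-0.95,"gripper":70},{"wx":0,"wy":0,"wz":0,"dx":0,"dy":0,"dz":-0.95,"gripper":70},{"wx":0,"wy":0,"wz":0,"dx":0,"dy":0,"dz":-0.95,"gripper":70},{"wx":0,"wy":0,"wz":0,"dx":0,"dy":0,"dz":-0.95,"gripper":70},{"wx":0,"wy":0,"wz":0,"dx":0,"dy":0,"dz":-0.9,"gripper":70}]' >/dev/null
python3 -m jog '[{"wx":0,"wy":0,"wz":0,"dx":0,"dy":0,"dz":0,"gripper":70},{"wx":0,"wy":0,"wz":0,"dx":0,"dy":0,"dz":0,"gripper":15},{"wx":0,"wy":0,"wz":0,"dx":0,"dy":0,"dz":0,"gripper":15},{"wx":0,"wy":0,"wz":0,"dx":0,"dy":0,"dz":0,"gripper":15},{"wx":0,"wy":0,"wz":0,"dx":0,"dy":0,"dz":0,"gripper":15}]' 40 >/dev/null
python3 -m jog '[{"wx":0,"wy":0,"wz":0,"dx":0,"dy":0,"dz":0,"gripper":15},{"wx":0,"wy":0,"wz":0,"dx":0,"dy":0,"dz":0,"gripper":15},{"wx":0,"wy":0,"wz":0,"dx":0,"dy":0,"dz":0,"gripper":15}]'
```

```text
time_s: 4.35
ee_pos: [0.4419, 0.0065, 0.045]
tcp_rot: [0.704, 0.71, 0.001, 0.001]
force: [-0.2, 0.2, 8.2]
opening: 0.0244
grip_force: 38.7
```

```bash
python3 -m jog '[{"wx":0,"wy":0,"wz":0,"dx":0,"dy":0,"dz":0.8,"gripper":15},{"wx":0,"wy":0,"wz":0,"dx":0,"dy":0,"dz":0.8,"gripper":15},{"wx":0,"wy":0,"wz":0,"dx":0,"dy":0,"dz":0.8,"gripper":15},{"wx":0,"wy":0,"wz":0,"dx":0,"dy":0,"dz":0.6,"gripper":15},{"wx":0,"wy":0,"wz":0,"dx":0,"dy":0,"dz":0,"gripper":15}]'
python3 -m jog '[{"wx":0,"wy":0,"wz":0,"dx":0.1,"dy":1,"dz":0,"gripper":15},{"wx":0,"wy":0,"wz":0,"dx":0.1,"dy":1,"dz":0,"gripper":15},{"wx":0,"wy":0,"wz":0,"dx":0.1,"dy":1,"dz":0,"gripper":15},{"wx":0,"wy":0,"wz":0,"dx":0,"dy":1,"dz":0,"gripper":15},{"wx":0,"wy":0,"wz":0,"dx":0,"dy":1,"dz":0,"gripper":15}]' >/dev/null
python3 -m jog '[{"wx":0,"wy":0,"wz":0,"dx":0,"dy":0,"dz":0,"gripper":15},{"wx":0,"wy":0,"wz":0,"dx":0,"dy":0,"dz":0,"gripper":15}]'
python3 - <<'E'
from h import *
p=r.capture('wrist');cv2.imwrite('pics/w1.png',p['color']);st()
s=r.read_state()['ee_pos']
for d in (-.008,-.042): print(proj(p,s+[0,0,d]))
E
```

```text
time_s: 4.85
ee_pos: [0.4423, 0.0066, 0.167]
tcp_rot: [0.704, 0.71, 0.003, 0.002]
force: [0.1, 0.0, -1.0]
opening: 0.0245
grip_force: 39.5
time_s: 5.55
ee_pos: [0.4522, 0.207, 0.1631]
tcp_rot: [0.703, 0.711, -0.0, -0.0]
force: [-0.9, -0.9, -0.8]
opening: 0.0247
grip_force: 39.5
t 5.6 tcp [0.4524 0.2058 0.1632] yaw_y 0.5 z [-0. -0. -1.] F [-0.3 -0.8 -0.4] open 0.0246 grip 39.5 q [-0.81  0.45  0.37  2.2  -0.32  0.54 -0.19]
[319.41323748 247.58460559]
[319.37177299 225.97888387]
```

View pics/w1.png

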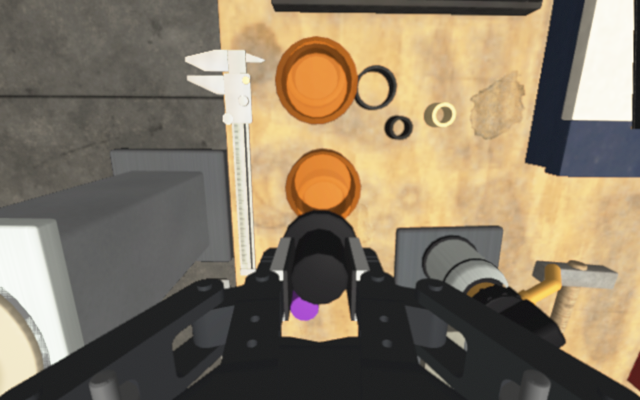

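The stopper hangs upright in the fingers at about (319,245), and the two flasks are at (323,185) and (316,80). I'll measure both in this same wrist view.

```bash
cat > rim.py <<'E'
from h import *
from scipy.optimize import least_squares
def circ(q,r0,name):
    # fit circle of known radius to outer boundary points
    f=lambda a:np.hypot(q[:,0]-a[0],q[:,1]-a[1])-r0
    s=least_squares(f,q[:,:2].mean(0),loss='soft_l1',f_scale=.001);print(name,s.x.round(4),'rms',np.sqrt((s.fun**2).mean()).round(4),len(q));return s.x
def rims(p,zt=.085,ymax=9):
    c=cloud(p);hsv=cv2.cvtColor(p['color'],cv2.COLOR_BGR2HSV).astype(int)
    m=(hsv[...,0]<18)&(hsv[...,1]>120)&(abs(c[...,2]-zt)<.004)
    n,l,s,ce=cv2.connectedComponentsWithStats(m.astype(np.uint8))
    for i in range(1,n):
        if s[i,4]>60:
            q=c[l==i]; f=circ(q,.0185,'rim')
def flange(p,tcpz,tx,ty):
    c=cloud(p);hsv=cv2.cvtColor(p['color'],cv2.COLOR_BGR2HSV)
    z=c[...,2];d=np.hypot(c[...,0]-tx,c[...,1]-ty)
    m=(abs(z-tcpz+.008)<.006)&(hsv[...,2]<80)&(d<.03)
    q=c[m];print('flange pts',len(q),q.min(0).round(4),q.max(0).round(4))
    # outer hull edge facing away (+y)
    h=cv2.convexHull((q[:,:2]).astype(np.float32))[:,0]; h=h[h[:,1]>np.median(q[:,1])]
    if len(h)>3: circ(h,.021,'flange')
E
python3 - <<'E'
from rim import *
p=r.capture('wrist');s=r.read_state()['ee_pos'];print(s)
rims(p);flange(p,s[2],s[0],s[1])
E
```

```text
[0.4525218  0.20505674 0.16329874]
rim [0.4488 0.3007] rms 0.0015 1411
rim [0.4554 0.2123] rms 0.0015 769
flange pts 1395 [0.4336 0.2037 0.1494] [0.4708 0.2244 0.1613]
flange [0.4525 0.2034] rms 0.0002 11
```

```bash
python3 -m jog '[{"wx":0,"wy":0,"wz":0,"dx":0.07,"dy":0.22,"dz":-0.1,"gripper":15},{"wx":0,"wy":0,"wz":0,"dx":0,"dy":0,"dz":-0.3,"gripper":15},{"wx":0,"wy":0,"wz":0,"dx":0,"dy":0,"dz":-0.3,"gripper":15},{"wx":0,"wy":0,"wz":0,"dx":0,"dy":0,"dz":-0.3,"gripper":15},{"wx":0,"wy":0,"wz":0,"dx":0,"dy":0,"dz":0,"gripper":15}]'
python3 - <<'E'
from rim import *
p=r.capture('wrist');s=r.read_state()['ee_pos'];print(s)
rims(p);flange(p,s[2],s[0],s[1])
E
python3 -m jog '[{"wx":0,"wy":0,"wz":0,"dx":0,"dy":0,"dz":-0.2,"gripper":15},{"wx":0,"wy":0,"wz":0,"dx":0,"dy":0,"dz":-0.15,"gripper":15},{"wx":0,"wy":0,"wz":0,"dx":0,"dy":0,"dz":0,"gripper":15}]'
```

```text
time_s: 6.15
ee_pos: [0.4548, 0.2141, 0.1213]
tcp_rot: [0.704, 0.71, -0.002, -0.0]
force: [0.1, -0.1, -0.8]
opening: 0.0247
grip_force: 39.5
[0.45507946 0.21420424 0.12204914]
rim [0.4488 0.3007] rms 0.0015 2156
rim [0.4553 0.2126] rms 0.0014 636
flange pts 1397 [0.4361 0.2116 0.1089] [0.4731 0.2325 0.12  ]
flange [0.455  0.2116] rms 0.0001 12
time_s: 6.5
ee_pos: [0.4553, 0.2148, 0.1086]
tcp_rot: [0.704, 0.71, -0.0, -0.0]
force: [0.6, -0.2, -0.5]
opening: 0.0248
grip_force: 39.5
```

```bash
python3 -m jog '[{"wx":0,"wy":0,"wz":0,"dx":0,"dy":0,"dz":-0.1,"gripper":15},{"wx":0,"wy":0,"wz":0,"dx":0,"dy":0,"dz":-0.05,"gripper":15},{"wx":0,"wy":0,"wz":0,"dx":0,"dy":0,"dz":0,"gripper":15}]'
python3 -m jog '[{"wx":0,"wy":0,"wz":0,"dx":0,"dy":0,"dz":-0.03,"gripper":15},{"wx":0,"wy":0,"wz":0,"dx":0,"dy":0,"dz":0,"gripper":15}]'
```

```text
time_s: 6.8
ee_pos: [0.4556, 0.215, 0.1031]
tcp_rot: [0.704, 0.71, -0.0, -0.0]
force: [-0.8, -0.4, 0.1]
opening: 0.0245
grip_force: 39.5
time_s: 7.0
ee_pos: [0.4558, 0.215, 0.1021]
tcp_rot: [0.704, 0.71, 0.0, 0.0]
force: [0.7, 0.2, -0.5]
opening: 0.0244
grip_force: 39.7
```

Release, rise, and go over stopper B (about 0.448, -0.080 in the top view).

```bash
python3 -m jog '[{"wx":0,"wy":0,"wz":0,"dx":0,"dy":0,"dz":0,"gripper":70},{"wx":0,"wy":0,"wz":0,"dx":0,"dy":0,"dz":0,"gripper":70},{"wx":0,"wy":0,"wz":0,"dx":0,"dy":0,"dz":0,"gripper":70},{"wx":0,"wy":0,"wz":0,"dx":0,"dy":0,"dz":0,"gripper":70},{"wx":0,"wy":0,"wz":0,"dx":0,"dy":0,"dz":0.5,"gripper":70}]'
python3 -m jog '[{"wx":0,"wy":0,"wz":0,"dx":0,"dy":0,"dz":0.8,"gripper":70},{"wx":0,"wy":0,"wz":0,"dx":0,"dy":0,"dz":0.8,"gripper":70},{"wx":0,"wy":0,"wz":0,"dx":0,"dy":-1,"dz":0,"gripper":70},{"wx":0,"wy":0,"wz":0,"dx":0,"dy":-1,"dz":0,"gripper":70},{"wx":0,"wy":0,"wz":0,"dx":0,"dy":-1,"dz":0,"gripper":70}]' >/dev/null
python3 -m jog '[{"wx":0,"wy":0,"wz":0,"dx":0,"dy":-1,"dz":0,"gripper":70},{"wx":0,"wy":0,"wz":0,"dx":0,"dy":-1,"dz":0,"gripper":70},{"wx":0,"wy":0,"wz":0,"dx":0,"dy":-0.6,"dz":0,"gripper":70},{"wx":0,"wy":0,"wz":0,"dx":0,"dy":0,"dz":0,"gripper":70}]'
cat > top.py <<'E'
from rim import *
def top(p=None):
    p=p or r.capture('top');rims(p)
    c=cloud(p);hsv=cv2.cvtColor(p['color'],cv2.COLOR_BGR2HSV).astype(int);H,S,V=hsv[...,0],hsv[...,1],hsv[...,2];x,y,z=c[...,0],c[...,1],c[...,2]
    inb=(x>.4)&(x<.64)&(y>-.31)&(y<.36)
    for nm,m in [('green',(H>40)&(H<90)&(S>25)&(S<150)&(z>.008)&(z<.05)),('worn',(S<60)&(V>80)&(z>.007)&(z<.05)),('stop',(V<70)&(z>.045)&(z<.08)),('seated',(V<75)&(z>.1)&(z<.13)),('head',(V<75)&(z>.13)&(z<.16)),('brass',(H>10)&(H<30)&(S>90)&(z>.075)&(z<.12))]:
        n,l,s,ce=cv2.connectedComponentsWithStats((m&inb).astype(np.uint8))
        for i in range(1,n):
            if s[i,4]>=25:
                q=c[l==i];rc=cv2.minAreaRect((q[:,:2]*1000).astype(np.float32));print(nm,s[i,4],q.mean(0).round(4),[np.round(k,1).tolist() for k in rc])
E
python3 -c "
from top import *
top();print('wrist');top(r.capture('wrist'));st()"
```

```text
time_s: 7.5
ee_pos: [0.4548, 0.2145, 0.1208]
tcp_rot: [0.704, 0.71, -0.002, -0.0]
force: [0.4, 0.3, -0.1]
opening: 0.0702
grip_force: 0.0
time_s: 8.4
ee_pos: [0.4554, -0.0124, 0.1864]
tcp_rot: [0.706, 0.708, -0.0, 0.0]
force: [-0.5, 0.4, -0.4]
opening: 0.0702
grip_force: 0.0
rim [ 0.6065 -0.267 ] rms 0.0015 73
rim [0.4475 0.2985] rms 0.0016 78
green 248 [ 0.4698 -0.2954  0.0136] [[469.9, -289.4], [41.0, 109.7], 90.0]
green 581 [ 0.4354 -0.1857  0.0207] [[435.6, -185.9], [42.4, 106.6], 12.4]
worn 1199 [0.6032 0.0423 0.012 ] [[585.8, 28.2], [108.4, 270.6], 0.1]
worn 45 [0.5683 0.1189 0.0342] [[570.7, 120.7], [15.7, 46.3], 28.4]
worn 31 [ 0.5727 -0.117   0.0324] [[573.9, -117.8], [35.8, 7.6], 84.1]
worn 158 [ 0.5555 -0.1304  0.0113] [[556.8, -130.2], [31.3, 46.5], 7.2]
worn 58 [ 0.5127 -0.2842  0.0148] [[513.8, -285.4], [22.6, 23.9], 85.1]
worn 60 [ 0.4888 -0.3023  0.0199] [[489.1, -301.8], [50.3, 11.9], 4.2]
worn 641 [ 0.4361 -0.186   0.0205] [[436.7, -186.5], [45.4, 108.1], 12.6]
worn 60 [ 0.4301 -0.2817  0.0144] [[430.3, -282.0], [26.7, 21.1], 41.9]
stop 57 [ 0.4462 -0.0829  0.0662] 
[... 1228 characters left out ...]
0.586  0.1271 0.0661] [[588.3, 126.4], [13.3, 36.3], 43.4]
stop 733 [ 0.45   -0.075   0.0647] [[449.8, -77.9], [24.0, 23.9], 43.6]
stop 49 [ 0.5946 -0.0936  0.0653] [[595.7, -94.0], [25.8, 3.5], 1.2]
seated 1502 [0.5799 0.1167 0.1135] [[586.1, 118.5], [19.7, 43.5], 85.3]
head 584 [0.5738 0.1151 0.1389] [[576.3, 115.2], [8.8, 21.0], 82.1]
head 55 [ 0.6101 -0.1118  0.1445] [[609.6, -111.0], [3.3, 13.8], 31.2]
head 284 [ 0.578  -0.1249  0.1417] [[579.4, -127.0], [7.5, 18.4], 31.8]
brass 143 [0.5739 0.1217 0.0918] [[573.5, 121.0], [11.3, 19.6], 36.1]
t 8.5 tcp [ 0.4557 -0.0092  0.1861] yaw_y 0.4 z [ 0.  0. -1.] F [-1.1 -0.2  0.7] open 0.0699 grip 0.0 q [-0.4   0.37  0.39  2.26 -0.27  0.55  0.21]
```

```bash
python3 -m jog '[{"wx":0,"wy":0,"wz":0,"dx":-0.14,"dy":-0.85,"dz":0,"gripper":70},{"wx":0,"wy":0,"wz":0,"dx":0,"dy":-0.84,"dz":0,"gripper":70},{"wx":0,"wy":0,"wz":0,"dx":0,"dy":0,"dz":-0.5,"gripper":70},{"wx":0,"wy":0,"wz":0,"dx":0,"dy":0,"dz":-0.5,"gripper":70},{"wx":0,"wy":0,"wz":0,"dx":0,"dy":0,"dz":0,"gripper":70}]'
python3 -c "from h import *;st()"
```

```text
time_s: 9.0
ee_pos: [0.4493, -0.0753, 0.1445]
tcp_rot: [0.703, 0.711, -0.001, -0.001]
force: [0.2, 0.0, 0.4]
opening: 0.0698
grip_force: 0.0
t 9.0 tcp [ 0.4493 -0.0753  0.1445] yaw_y 0.6 z [-0.003  0.    -1.   ] F [0.2 0.  0.4] open 0.0698 grip 0.0 q [-0.2   0.45  0.33  2.3  -0.33  0.44  0.41]
```

```bash
python3 -m jog '[{"wx":0,"wy":0,"wz":0,"dx":0.02,"dy":-0.03,"dz":-0.8,"gripper":70},{"wx":0,"wy":0,"wz":0,"dx":0,"dy":0,"dz":-0.9,"gripper":70},{"wx":0,"wy":0,"wz":0,"dx":0,"dy":0,"dz":-0.75,"gripper":70},{"wx":0,"wy":0,"wz":0,"dx":0,"dy":0,"dz":0,"gripper":70},{"wx":0,"wy":0,"wz":0,"dx":0,"dy":0,"dz":0,"gripper":15}]' 
python3 -m jog '[{"wx":0,"wy":0,"wz":0,"dx":0,"dy":0,"dz":0,"gripper":15},{"wx":0,"wy":0,"wz":0,"dx":0,"dy":0,"dz":0,"gripper":15},{"wx":0,"wy":0,"wz":0,"dx":0,"dy":0,"dz":0,"gripper":15},{"wx":0,"wy":0,"wz":0,"dx":0,"dy":0,"dz":0,"gripper":15},{"wx":0,"wy":0,"wz":0,"dx":0,"dy":0,"dz":0,"gripper":15}]' 40
python3 -m jog '[{"wx":0,"wy":0,"wz":0,"dx":0,"dy":0,"dz":0.9,"gripper":15},{"wx":0,"wy":0,"wz":0,"dx":0,"dy":0,"dz":0.9,"gripper":15},{"wx":0,"wy":0,"wz":0,"dx":0,"dy":0,"dz":0.9,"gripper":15},{"wx":0,"wy":0,"wz":0,"dx":0,"dy":0,"dz":0.9,"gripper":15},{"wx":0,"wy":0,"wz":0,"dx":0,"dy":0,"dz":0.5,"gripper":15}]'
```

```text
time_s: 9.5
ee_pos: [0.4509, -0.0773, 0.0486]
tcp_rot: [0.704, 0.711, -0.0, -0.001]
force: [0.2, 0.5, -0.2]
opening: 0.0569
grip_force: 0.0
time_s: 10.0
ee_pos: [0.4516, -0.0778, 0.0496]
tcp_rot: [0.704, 0.71, 0.001, 0.001]
force: [-0.9, 0.0, 9.7]
opening: 0.0246
grip_force: 38.6
time_s: 10.5
ee_pos: [0.4513, -0.0779, 0.2155]
tcp_rot: [0.704, 0.71, 0.002, 0.001]
force: [0.8, 0.8, -1.0]
opening: 0.0242
grip_force: 39.6
```

```bash
python3 -m jog '[{"wx":0,"wy":0,"wz":0,"dx":0,"dy":1,"dz":0,"gripper":15},{"wx":0,"wy":0,"wz":0,"dx":0,"dy":1,"dz":0,"gripper":15},{"wx":0,"wy":0,"wz":0,"dx":0,"dy":1,"dz":0,"gripper":15},{"wx":0,"wy":0,"wz":0,"dx":0,"dy":1,"dz":0,"gripper":15},{"wx":0,"wy":0,"wz":0,"dx":0,"dy":1,"dz":0,"gripper":15}]' >/dev/null
python3 -m jog '[{"wx":0,"wy":0,"wz":0,"dx":0,"dy":1,"dz":0,"gripper":15},{"wx":0,"wy":0,"wz":0,"dx":0,"dy":1,"dz":0,"gripper":15},{"wx":0,"wy":0,"wz":0,"dx":0,"dy":1,"dz":0,"gripper":15},{"wx":0,"wy":0,"wz":0,"dx":0,"dy":1,"dz":0,"gripper":15},{"wx":0,"wy":0,"wz":0,"dx":0,"dy":0.4,"dz":0,"gripper":15}]' >/dev/null
python3 -m jog '[{"wx":0,"wy":0,"wz":0,"dx":0,"dy":0,"dz":-0.4,"gripper":15},{"wx":0,"wy":0,"wz":0,"dx":0,"dy":0,"dz":-0.4,"gripper":15},{"wx":0,"wy":0,"wz":0,"dx":0,"dy":0,"dz":0,"gripper":15}]'
python3 - <<'E'
from rim import *
p=r.capture('wrist');s=r.read_state()['ee_pos'];print(s)
rims(p);c=cloud(p)
for o in(0,.005,.01):flange(p,s[2]-o,s[0],s[1])
E
```

```text
time_s: 11.8
ee_pos: [0.4498, 0.2974, 0.1793]
tcp_rot: [0.704, 0.71, -0.001, -0.0]
force: [-0.8, -0.1, 0.0]
opening: 0.0243
grip_force: 39.6
[0.45040123 0.29744554 0.18023848]
rim [0.4487 0.3019] rms 0.0015 665
flange pts 1158 [0.4301 0.2946 0.1662] [0.4675 0.3166 0.1782]
flange [0.4491 0.2952] rms 0.0003 10
flange pts 1411 [0.4301 0.2946 0.1613] [0.4677 0.3166 0.1732]
flange [0.449  0.2955] rms 0.0002 13
flange pts 1285 [0.4301 0.2946 0.1602] [0.4677 0.3166 0.1682]
flange [0.449  0.2955] rms 0.0002 13
```

```bash
python3 -m jog '[{"wx":0,"wy":0,"wz":0,"dx":0,"dy":0.15,"dz":-0.3,"gripper":15},{"wx":0,"wy":0,"wz":0,"dx":0,"dy":0,"dz":-0.4,"gripper":15},{"wx":0,"wy":0,"wz":0,"dx":0,"dy":0,"dz":-0.4,"gripper":15},{"wx":0,"wy":0,"wz":0,"dx":0,"dy":0,"dz":-0.2,"gripper":15},{"wx":0,"wy":0,"wz":0,"dx":0,"dy":0,"dz":0,"gripper":15}]'
python3 - <<'E'
from rim import *
p=r.capture('wrist');s=r.read_state()['ee_pos'];print(s)
rims(p);flange(p,s[2]-.005,s[0],s[1])
E
```

```text
time_s: 12.35
ee_pos: [0.4506, 0.304, 0.1274]
tcp_rot: [0.704, 0.71, -0.001, -0.0]
force: [0.3, 0.9, -0.9]
opening: 0.0248
grip_force: 39.6
[0.45095057 0.30411121 0.12805628]
rim [0.4487 0.3023] rms 0.0014 571
rim [0.4552 0.2143] rms 0.0006 307
flange pts 1390 [0.4308 0.3009 0.111 ] [0.4689 0.3231 0.1211]
flange [0.4498 0.3021] rms 0.0001 15
```

```bash
python3 -m jog '[{"wx":0,"wy":0,"wz":0,"dx":-0.02,"dy":0,"dz":-0.2,"gripper":15},{"wx":0,"wy":0,"wz":0,"dx":0,"dy":0,"dz":-0.2,"gripper":15},{"wx":0,"wy":0,"wz":0,"dx":0,"dy":0,"dz":0,"gripper":15}]'
python3 -m jog '[{"wx":0,"wy":0,"wz":0,"dx":0,"dy":0,"dz":-0.08,"gripper":15},{"wx":0,"wy":0,"wz":0,"dx":0,"dy":0,"dz":0,"gripper":15}]'
```

```text
time_s: 12.7
ee_pos: [0.4496, 0.304, 0.1113]
tcp_rot: [0.704, 0.71, -0.001, -0.0]
force: [0.2, 0.3, 0.2]
opening: 0.0241
grip_force: 39.6
time_s: 12.9
ee_pos: [0.45, 0.3041, 0.1086]
tcp_rot: [0.704, 0.71, -0.0, 0.0]
force: [-0.5, 0.7, 0.2]
opening: 0.0246
grip_force: 39.6
```

```bash
python3 -m jog '[{"wx":0,"wy":0,"wz":0,"dx":0,"dy":0,"dz":0,"gripper":60},{"wx":0,"wy":0,"wz":0,"dx":0,"dy":0,"dz":0,"gripper":60},{"wx":0,"wy":0,"wz":0,"dx":0,"dy":0,"dz":0,"gripper":60},{"wx":0,"wy":0,"wz":0,"dx":0,"dy":0,"dz":0.5,"gripper":60},{"wx":0,"wy":0,"wz":0,"dx":0,"dy":0,"dz":0.9,"gripper":60}]'
python3 -m jog '[{"wx":0,"wy":0,"wz":1,"dx":0,"dy":0,"dz":0.8,"gripper":60},{"wx":0,"wy":0,"wz":1,"dx":0.2,"dy":-0.2,"dz":0.5,"gripper":60},{"wx":0,"wy":0,"wz":1,"dx":0.2,"dy":-0.2,"dz":0,"gripper":60},{"wx":0,"wy":0,"wz":1,"dx":0.2,"dy":-0.2,"dz":0,"gripper":60},{"wx":0,"wy":0,"wz":1,"dx":0.2,"dy":-0.2,"dz":0,"gripper":60}]' >/dev/null
python3 -m jog '[{"wx":0,"wy":0,"wz":1,"dx":0.2,"dy":-0.2,"dz":0,"gripper":60},{"wx":0,"wy":0,"wz":1,"dx":0.2,"dy":-0.2,"dz":0,"gripper":60},{"wx":0,"wy":0,"wz":1,"dx":0.2,"dy":-0.3,"dz":0,"gripper":60},{"wx":0,"wy":0,"wz":1,"dx":0.2,"dy":-0.3,"dz":0,"gripper":60},{"wx":0,"wy":0,"wz":1,"dx":0.2,"dy":-0.3,"dz":0,"gripper":60}]' >/dev/null
python3 -m jog '[{"wx":0,"wy":0,"wz":1,"dx":0.2,"dy":-0.3,"dz":0,"gripper":60},{"wx":0,"wy":0,"wz":1,"dx":0.2,"dy":-0.3,"dz":0,"gripper":60},{"wx":0,"wy":0,"wz":1,"dx":0.2,"dy":-0.3,"dz":0,"gripper":60},{"wx":0,"wy":0,"wz":1,"dx":0.2,"dy":-0.3,"dz":0,"gripper":60},{"wx":0,"wy":0,"wz":1,"dx":0.2,"dy":-0.3,"dz":0,"gripper":60}]' >/dev/null
python3 -m jog '[{"wx":0,"wy":0,"wz":1,"dx":0.2,"dy":-0.2,"dz":0,"gripper":60},{"wx":0,"wy":0,"wz":1,"dx":0.1,"dy":-0.2,"dz":0,"gripper":60},{"wx":0,"wy":0,"wz":1,"dx":0.1,"dy":-0.2,"dz":0,"gripper":60},{"wx":0,"wy":0,"wz":1,"dx":0,"dy":0,"dz":0,"gripper":60},{"wx":0,"wy":0,"wz":1,"dx":0,"dy":0,"dz":0,"gripper":60}]' >/dev/null
python3 -c "
from h import *
st();p=r.capture('wrist');cv2.imwrite('pics/w2.png',p['color'])
p=r.capture('top');from top import *;rims(p)"
```

```text
time_s: 13.4
ee_pos: [0.449, 0.3035, 0.1639]
tcp_rot: [0.704, 0.71, -0.002, -0.0]
force: [-0.3, 1.1, 0.1]
opening: 0.0602
grip_force: 0.0
t 15.4 tcp [0.5782 0.1356 0.2169] yaw_y 120.7 z [ 0. -0. -1.] F [-0.6 -0.1  0. ] open 0.0602 grip 0.0 q [-0.22  0.46 -0.16  1.92  0.1   0.77  1.68]
rim [ 0.6062 -0.2674] rms 0.0015 73
```

View pics/w2.png

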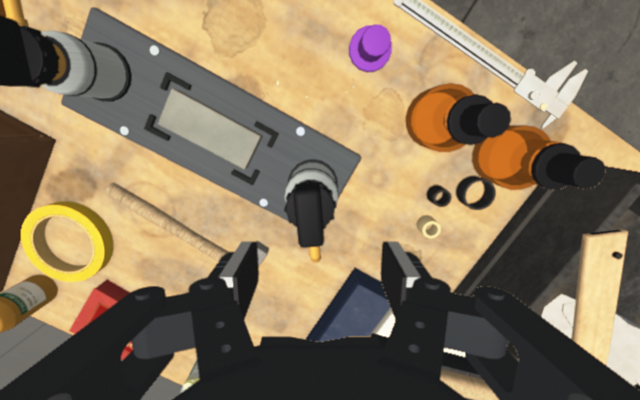

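Both flasks, at (470,118) and (540,160), now hold stoppers. The left head's slab is at (310,205) between the fingers, nearly aligned. I'll measure it here.

```bash
cat > head.py <<'E'
from top import *
def head(p,cx,cy):
    c=cloud(p);V=p['color'].max(2);x,y,z=c[...,0],c[...,1],c[...,2];d=np.hypot(x-cx,y-cy)
    q=c[(V<90)&(d<.035)&(z>.137)&(z<.15)];rc=cv2.minAreaRect((q[:,:2]*1000).astype(np.float32));print('slab',len(q),q.mean(0).round(4),[np.round(k,1).tolist() for k in rc])
    hsv=cv2.cvtColor(p['color'],cv2.COLOR_BGR2HSV).astype(int)
    b=c[(hsv[...,0]>10)&(hsv[...,0]<30)&(hsv[...,1]>110)&(z>.08)&(z<.125)&(d<.07)&(d>.015)]
    if len(b): v=b[np.argsort(-np.hypot(b[:,0]-cx,b[:,1]-cy))[:max(5,len(b)//4)]].mean(0)-[cx,cy,0]; print('spout',len(b),np.degrees(np.arctan2(v[1],v[0])).round(1),np.hypot(v[0],v[1]).round(3))
E
python3 -c "
from head import *
head(r.capture('wrist'),.586,.130)"
```

```text
slab 1499 [0.5856 0.1296 0.1438] [[586.9, 130.3], [44.5, 20.0], 35.1]
spout 158 35.6 0.054
```

```bash
python3 -m jog '[{"wx":0,"wy":0,"wz":0.75,"dx":0.21,"dy":-0.11,"dz":-0.4,"gripper":60},{"wx":0,"wy":0,"wz":0,"dx":0,"dy":0,"dz":-0.8,"gripper":60},{"wx":0,"wy":0,"wz":0,"dx":0,"dy":0,"dz":-0.8,"gripper":60},{"wx":0,"wy":0,"wz":0,"dx":0,"dy":0,"dz":-0.4,"gripper":60},{"wx":0,"wy":0,"wz":0,"dx":0,"dy":0,"dz":0,"gripper":60}]'
python3 -c "from h import *;st()"
```

```text
time_s: 16.05
ee_pos: [0.5851, 0.1315, 0.1187]
tcp_rot: [-0.3, 0.954, -0.0, -0.002]
force: [-0.0, 0.1, 0.4]
opening: 0.0598
grip_force: 0.0
t 16.05 tcp [0.5851 0.1315 0.1187] yaw_y 124.9 z [-0.004 -0.001 -1.   ] F [-0.   0.1  0.4] open 0.0598 grip 0.0 q [-0.22  0.6  -0.15  1.98  0.15  0.58  1.71]
```

```bash
python3 -m jog '[{"wx":0,"wy":0,"wz":0,"dx":0.02,"dy":0,"dz":0,"gripper":10},{"wx":0,"wy":0,"wz":0,"dx":0,"dy":0,"dz":0,"gripper":10},{"wx":0,"wy":0,"wz":0,"dx":0,"dy":0,"dz":0,"gripper":10},{"wx":0,"wy":0,"wz":0,"dx":0,"dy":0,"dz":0,"gripper":10},{"wx":0,"wy":0,"wz":0,"dx":0,"dy":0,"dz":0,"gripper":10}]' 30
python3 -m jog '[{"wx":0,"wy":0,"wz":-1,"dx":0,"dy":0,"dz":0,"gripper":10},{"wx":0,"wy":0,"wz":-1,"dx":0,"dy":0,"dz":0,"gripper":10},{"wx":0,"wy":0,"wz":-1,"dx":0,"dy":0,"dz":-0.01,"gripper":10},{"wx":0,"wy":0,"wz":-1,"dx":0,"dy":0,"dz":0,"gripper":10},{"wx":0,"wy":0,"wz":-1,"dx":0,"dy":0,"dz":0,"gripper":10}]'
python3 -m jog '[{"wx":0,"wy":0,"wz":-1,"dx":0,"dy":0,"dz":0,"gripper":10},{"wx":0,"wy":0,"wz":-1,"dx":0,"dy":0,"dz":0,"gripper":10},{"wx":0,"wy":0,"wz":-1,"dx":0,"dy":0,"dz":-0.01,"gripper":10},{"wx":0,"wy":0,"wz":-1,"dx":0,"dy":0,"dz":0,"gripper":10},{"wx":0,"wy":0,"wz":-1,"dx":0,"dy":0,"dz":0,"gripper":10}]'
python3 -c "from h import *;st()"
```

```text
time_s: 16.55
ee_pos: [0.588, 0.1321, 0.1221]
tcp_rot: [-0.301, 0.954, -0.0, 0.001]
force: [-1.1, -0.2, 7.5]
opening: 0.019
grip_force: 33.2
time_s: 17.05
ee_pos: [0.588, 0.132, 0.1218]
tcp_rot: [-0.042, 0.999, 0.0, 0.001]
force: [-0.5, 0.3, 6.9]
opening: 0.0192
grip_force: 33.3
time_s: 17.55
ee_pos: [0.588, 0.1321, 0.1215]
tcp_rot: [0.218, 0.976, 0.001, 0.001]
force: [-0.1, 0.5, 7.9]
opening: 0.0193
grip_force: 33.4
t 17.55 tcp [0.588  0.1321 0.1215] yaw_y 64.8 z [ 0.002  0.001 -1.   ] F [-0.1  0.5  7.9] open 0.0193 grip 33.4 q [-0.42  0.6   0.15  1.99 -0.16  0.57  0.97]
```

```bash
python3 -m jog '[{"wx":0,"wy":0,"wz":-1,"dx":0,"dy":0,"dz":0,"gripper":10},{"wx":0,"wy":0,"wz":-1,"dx":0,"dy":0,"dz":0,"gripper":10},{"wx":0,"wy":0,"wz":-1,"dx":0,"dy":0,"dz":-0.01,"gripper":10},{"wx":0,"wy":0,"wz":-1,"dx":0,"dy":0,"dz":0,"gripper":10},{"wx":0,"wy":0,"wz":-1,"dx":0,"dy":0,"dz":0,"gripper":10}]' >/dev/null
python3 -m jog '[{"wx":0,"wy":0,"wz":-1,"dx":0,"dy":0,"dz":0,"gripper":10},{"wx":0,"wy":0,"wz":-1,"dx":0,"dy":0,"dz":0,"gripper":10},{"wx":0,"wy":0,"wz":-1,"dx":0,"dy":0,"dz":-0.01,"gripper":10},{"wx":0,"wy":0,"wz":-1,"dx":0,"dy":0,"dz":0,"gripper":10},{"wx":0,"wy":0,"wz":-1,"dx":0,"dy":0,"dz":0,"gripper":10}]' >/dev/null
python3 -m jog '[{"wx":0,"wy":0,"wz":-0.4,"dx":0,"dy":0,"dz":0,"gripper":10},{"wx":0,"wy":0,"wz":0,"dx":0,"dy":0,"dz":0,"gripper":10}]' >/dev/null
python3 -c "from h import *;st()"
```

```text
t 18.75 tcp [0.588  0.1321 0.1207] yaw_y 2.5 z [ 0.002  0.001 -1.   ] F [-1.4  1.2 12. ] open 0.0196 grip 33.8 q [-0.62  0.64  0.46  2.   -0.49  0.61  0.21]
```

Release, rise to z of about 0.21, and check from the wrist.

```bash
python3 -m jog '[{"wx":0,"wy":0,"wz":0,"dx":0,"dy":0,"dz":0.05,"gripper":60},{"wx":0,"wy":0,"wz":0,"dx":0,"dy":0,"dz":0,"gripper":60},{"wx":0,"wy":0,"wz":0,"dx":0,"dy":0,"dz":0,"gripper":60},{"wx":0,"wy":0,"wz":0,"dx":0,"dy":0,"dz":0.8,"gripper":60},{"wx":0,"wy":0,"wz":0,"dx":0,"dy":0,"dz":0.9,"gripper":60}]'
python3 -m jog '[{"wx":0,"wy":0,"wz":0,"dx":0,"dy":-0.5,"dz":0.6,"gripper":60},{"wx":0,"wy":0,"wz":0,"dx":0,"dy":-0.5,"dz":0,"gripper":60},{"wx":0,"wy":0,"wz":0,"dx":0,"dy":-0.5,"dz":0,"gripper":60},{"wx":0,"wy":0,"wz":0,"dx":0,"dy":0,"dz":0,"gripper":60}]'
python3 -c "
from head import *
p=r.capture('wrist');head(p,.587,.131);cv2.imwrite('pics/w3.png',p['color']);head(r.capture('top'),.586,.129)"
```

```text
time_s: 19.25
ee_pos: [0.5863, 0.1314, 0.1888]
tcp_rot: [0.691, 0.723, -0.002, -0.001]
force: [0.6, 0.4, -0.0]
opening: 0.0597
grip_force: 0.0
time_s: 19.65
ee_pos: [0.5871, 0.0687, 0.2137]
tcp_rot: [0.692, 0.722, -0.0, 0.0]
force: [0.3, -0.5, 0.3]
opening: 0.0596
grip_force: 0.0
slab 1943 [0.5882 0.1319 0.1425] [[588.3, 131.2], [20.0, 44.7], 1.9]
spout 397 -86.2 0.052
slab 0 [nan nan nan] [[0.0, 0.0], [0.0, 0.0], 0.0]
spout 6 -91.7 0.028head.py:4: RuntimeWarning: Mean of empty slice.
  q=c[(V<90)&(d<.035)&(z>.137)&(z<.15)];rc=cv2.minAreaRect((q[:,:2]*1000).astype(np.float32));print('slab',len(q),q.mean(0).round(4),[np.round(k,1).tolist() for k in rc])
  ret = um.true_divide(
```

View pics/w3.png

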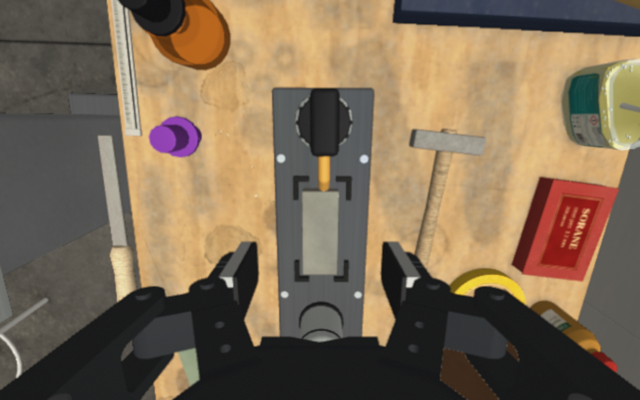

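The left spout at (325,170) now points straight down the cradle. On to the right head, turning the gripper back about +120°.

```bash
python3 -m jog '[{"wx":0,"wy":0,"wz":1,"dx":0,"dy":-0.3,"dz":0,"gripper":60},{"wx":0,"wy":0,"wz":1,"dx":0,"dy":-0.3,"dz":0,"gripper":60},{"wx":0,"wy":0,"wz":1,"dx":0.1,"dy":-0.3,"dz":0,"gripper":60},{"wx":0,"wy":0,"wz":1,"dx":0,"dy":-0.3,"dz":0,"gripper":60},{"wx":0,"wy":0,"wz":1,"dx":0.1,"dy":-0.3,"dz":0,"gripper":60}]' >/dev/null
python3 -m jog '[{"wx":0,"wy":0,"wz":1,"dx":0,"dy":-0.3,"dz":0,"gripper":60},{"wx":0,"wy":0,"wz":1,"dx":0,"dy":-0.3,"dz":0,"gripper":60},{"wx":0,"wy":0,"wz":1,"dx":0,"dy":-0.3,"dz":0,"gripper":60},{"wx":0,"wy":0,"wz":1,"dx":0,"dy":-0.3,"dz":0,"gripper":60},{"wx":0,"wy":0,"wz":1,"dx":0,"dy":-0.3,"dz":0,"gripper":60}]' >/dev/null
python3 -m jog '[{"wx":0,"wy":0,"wz":1,"dx":0,"dy":-0.3,"dz":0,"gripper":60},{"wx":0,"wy":0,"wz":1,"dx":0,"dy":-0.3,"dz":0,"gripper":60},{"wx":0,"wy":0,"wz":1,"dx":0,"dy":-0.3,"dz":0,"gripper":60},{"wx":0,"wy":0,"wz":1,"dx":0,"dy":-0.3,"dz":0,"gripper":60},{"wx":0,"wy":0,"wz":1,"dx":0,"dy":-0.3,"dz":0,"gripper":60}]' >/dev/null
python3 -m jog '[{"wx":0,"wy":0,"wz":1,"dx":0,"dy":0,"dz":0,"gripper":60},{"wx":0,"wy":0,"wz":1,"dx":0,"dy":0,"dz":0,"gripper":60},{"wx":0,"wy":0,"wz":1,"dx":0,"dy":0,"dz":0,"gripper":60},{"wx":0,"wy":0,"wz":1,"dx":0,"dy":0,"dz":0,"gripper":60},{"wx":0,"wy":0,"wz":1,"dx":0,"dy":0,"dz":0,"gripper":60}]' >/dev/null
python3 -c "
from head import *
st();head(r.capture('wrist'),.595,-.118)"
```

```text
t 21.75 tcp [ 0.5956 -0.1068  0.2129] yaw_y 123.0 z [-0.001  0.001 -1.   ] F [-0.   0.1 -0.6] open 0.0601 grip 0.0 q [ 0.12  0.48 -0.06  1.9   0.04  0.77  2.19]
slab 1610 [ 0.5946 -0.1199  0.1438] [[595.8, -119.0], [44.8, 19.4], 31.4]
spout 584 -146.7 0.052
```

```bash
python3 -m jog '[{"wx":0,"wy":0,"wz":-0.25,"dx":0.02,"dy":-0.28,"dz":-0.3,"gripper":60},{"wx":0,"wy":0,"wz":0,"dx":0,"dy":0,"dz":-0.8,"gripper":60},{"wx":0,"wy":0,"wz":0,"dx":0,"dy":0,"dz":-0.8,"gripper":60},{"wx":0,"wy":0,"wz":0,"dx":0,"dy":0,"dz":-0.3,"gripper":60},{"wx":0,"wy":0,"wz":0,"dx":0,"dy":0,"dz":0,"gripper":60}]'
python3 -m jog '[{"wx":0,"wy":0,"wz":0,"dx":0,"dy":0,"dz":0,"gripper":10},{"wx":0,"wy":0,"wz":0,"dx":0,"dy":0,"dz":0,"gripper":10},{"wx":0,"wy":0,"wz":0,"dx":0,"dy":0,"dz":0,"gripper":10},{"wx":0,"wy":0,"wz":0,"dx":0,"dy":0,"dz":0,"gripper":10},{"wx":0,"wy":0,"wz":0,"dx":0,"dy":0,"dz":0,"gripper":10}]' 30
python3 -c "from h import *;st()"
```

```text
time_s: 22.3
ee_pos: [0.595, -0.1194, 0.1231]
tcp_rot: [-0.267, 0.964, 0.001, -0.002]
force: [-0.2, 0.2, 0.7]
opening: 0.0601
grip_force: 0.0
time_s: 22.8
ee_pos: [0.5963, -0.1187, 0.1269]
tcp_rot: [-0.268, 0.963, 0.0, 0.001]
force: [-2.3, 2.4, 6.7]
opening: 0.0192
grip_force: 30.6
t 22.8 tcp [ 0.5963 -0.1187  0.1269] yaw_y 121.1 z [ 0.001  0.    -1.   ] F [-2.3  2.4  6.7] open 0.0192 grip 30.6 q [ 0.13  0.59 -0.04  1.96  0.04  0.59  2.18]
```

```bash
python3 -m jog '[{"wx":0,"wy":0,"wz":-1,"dx":0,"dy":0,"dz":0,"gripper":10},{"wx":0,"wy":0,"wz":-1,"dx":0,"dy":0,"dz":0,"gripper":10},{"wx":0,"wy":0,"wz":-1,"dx":0,"dy":0,"dz":-0.01,"gripper":10},{"wx":0,"wy":0,"wz":-1,"dx":0,"dy":0,"dz":0,"gripper":10},{"wx":0,"wy":0,"wz":-1,"dx":0,"dy":0,"dz":0,"gripper":10}]' >/dev/null
python3 -m jog '[{"wx":0,"wy":0,"wz":-1,"dx":0,"dy":0,"dz":0,"gripper":10},{"wx":0,"wy":0,"wz":-1,"dx":0,"dy":0,"dz":0,"gripper":10},{"wx":0,"wy":0,"wz":-1,"dx":0,"dy":0,"dz":-0.01,"gripper":10},{"wx":0,"wy":0,"wz":-1,"dx":0,"dy":0,"dz":0,"gripper":10},{"wx":0,"wy":0,"wz":-1,"dx":0,"dy":0,"dz":0,"gripper":10}]'
python3 -m jog '[{"wx":0,"wy":0,"wz":-1,"dx":0,"dy":0,"dz":0,"gripper":10},{"wx":0,"wy":0,"wz":-1,"dx":0,"dy":0,"dz":0,"gripper":10},{"wx":0,"wy":0,"wz":-1,"dx":0,"dy":0,"dz":-0.01,"gripper":10},{"wx":0,"wy":0,"wz":-1,"dx":0,"dy":0,"dz":0,"gripper":10},{"wx":0,"wy":0,"wz":-1,"dx":0,"dy":0,"dz":0,"gripper":10}]' >/dev/null
python3 -m jog '[{"wx":0,"wy":0,"wz":-1,"dx":0,"dy":0,"dz":0,"gripper":10},{"wx":0,"wy":0,"wz":-1,"dx":0,"dy":0,"dz":0,"gripper":10},{"wx":0,"wy":0,"wz":-1,"dx":0,"dy":0,"dz":-0.01,"gripper":10},{"wx":0,"wy":0,"wz":-1,"dx":0,"dy":0,"dz":0,"gripper":10},{"wx":0,"wy":0,"wz":-0.7,"dx":0,"dy":0,"dz":0,"gripper":10}]' >/dev/null
python3 -m jog '[{"wx":0,"wy":0,"wz":0,"dx":0,"dy":0,"dz":0,"gripper":10}]' >/dev/null
python3 -c "from h import *;st()"
```

```text
time_s: 23.8
ee_pos: [0.596, -0.1179, 0.1261]
tcp_rot: [0.251, 0.968, 0.001, 0.0]
force: [-3.6, 4.8, 8.0]
opening: 0.0191
grip_force: 30.9
t 24.9 tcp [ 0.5966 -0.1173  0.1254] yaw_y 2.9 z [ 0.001  0.003 -1.   ] F [-2.2  6.7 12.1] open 0.0194 grip 31.4 q [-0.25  0.66  0.55  1.99 -0.56  0.65  0.71]
```

```bash
python3 -m jog '[{"wx":0,"wy":0,"wz":0,"dx":0,"dy":0,"dz":0.05,"gripper":65},{"wx":0,"wy":0,"wz":0,"dx":0,"dy":0,"dz":0,"gripper":65},{"wx":0,"wy":0,"wz":0,"dx":0,"dy":0,"dz":0,"gripper":65},{"wx":0,"wy":0,"wz":0,"dx":0,"dy":0,"dz":0.8,"gripper":65},{"wx":0,"wy":0,"wz":0,"dx":0,"dy":0,"dz":0.9,"gripper":65}]' >/dev/null
python3 -m jog '[{"wx":0,"wy":0,"wz":0,"dx":-0.1,"dy":-0.7,"dz":0,"gripper":65},{"wx":0,"wy":0,"wz":0,"dx":0,"dy":-0.5,"dz":0,"gripper":65},{"wx":0,"wy":0,"wz":0,"dx":0,"dy":0,"dz":0,"gripper":65}]' >/dev/null
python3 -c "
from head import *
st();p=r.capture('wrist');head(p,.595,-.118);top(p)"
```

```text
t 25.7 tcp [ 0.5917 -0.1708  0.1945] yaw_y 2.7 z [ 0.001 -0.002 -1.   ] F [-0.3 -1.  -0.7] open 0.0652 grip 0.0 q [-0.22  0.58  0.63  1.92 -0.47  0.79  0.72]
slab 2222 [ 0.5968 -0.1178  0.1425] [[597.2, -118.5], [19.8, 45.6], 2.5]
spout 638 90.9 0.051
rim [ 0.7468 -0.1571] rms 0.0295 308
rim [ 0.6082 -0.2653] rms 0.0015 746
green 4147 [ 0.4405 -0.1831  0.0218] [[439.5, -185.0], [44.6, 104.8], 13.1]
green 607 [ 0.434  -0.2894  0.0121] [[430.7, -291.4], [44.3, 40.2], 46.9]
green 457 [ 0.5227 -0.2994  0.0237] [[525.0, -290.5], [40.6, 16.9], 83.4]
worn 11685 [ 0.5881 -0.0591  0.0163] [[591.9, -75.5], [101.1, 154.8], 2.1]
worn 4777 [ 0.4407 -0.1825  0.0214] [[438.5, -185.2], [47.5, 107.1], 12.4]
worn 272 [ 0.4319 -0.2816  0.0172] [[428.2, -283.7], [23.7, 24.5], 86.5]
worn 36 [ 0.5214 -0.283   0.0143] [[521.7, -283.6], [17.0, 3.7], 87.6]
stop 74 [ 0.5198 -0.3094  0.0506] [[520.1, -308.9], [2.1, 11.7], 89.5]
stop 167 [ 0.5283 -0.3077  0.0729] [[526.5, -307.2], [3.1, 22.7], 84.0]
seated 515 [ 0.5824 -0.1192  0.1118] [[580.9, -119.5], [10.9, 37.8], 2.4]
seated 354 [ 0.6129 -0.1184  0.1119] [[614.3, -118.6], [9.6, 30.7], 1.7]
head 2192 [ 0.5968 -0.1177  0.1426] [[597.2, -118.3], [19.8, 43.9], 2.5]
brass 645 [ 0.5948 -0.0788  0.1062] [[594.2, -77.6], [12.2, 32.9], 4.9]
brass 1015 [ 0.6083 -0.2652  0.0833] [[608.1, -266.2], [41.2, 41.6], 3.5]
```

```bash
python3 -m jog '[{"wx":0,"wy":0,"wz":0,"dx":0,"dy":0.9,"dz":0,"gripper":65},{"wx":0,"wy":0,"wz":0,"dx":0,"dy":0.9,"dz":0,"gripper":65},{"wx":0,"wy":0,"wz":0,"dx":0,"dy":0.9,"dz":0,"gripper":65},{"wx":0,"wy":0,"wz":0,"dx":0,"dy":0.9,"dz":0,"gripper":65},{"wx":0,"wy":0,"wz":0,"dx":0,"dy":0.88,"dz":0,"gripper":65}]' >/dev/null
python3 -m jog '[{"wx":0,"wy":0,"wz":0,"dx":0,"dy":0,"dz":-0.9,"gripper":65},{"wx":0,"wy":0,"wz":0,"dx":0,"dy":0,"dz":-0.9,"gripper":65},{"wx":0,"wy":0,"wz":0,"dx":0,"dy":0,"dz":-0.6,"gripper":65},{"wx":0,"wy":0,"wz":0,"dx":0,"dy":0,"dz":0,"gripper":65}]'
python3 -c "
from head import *
st();top(r.capture('wrist'))"
```

```text
time_s: 26.65
ee_pos: [0.59, 0.0131, 0.0947]
tcp_rot: [0.688, 0.725, -0.002, -0.002]
force: [-1.2, -0.5, 0.3]
opening: 0.065
grip_force: 0.0
t 26.65 tcp [0.59   0.0131 0.0947] yaw_y 3.0 z [-0.006  0.    -1.   ] F [-1.2 -0.5  0.3] open 0.065 grip 0.0 q [-0.46  0.69  0.52  2.04 -0.62  0.58  0.55]
green 515 [ 0.4512 -0.1633  0.0196] [[454.0, -163.1], [30.9, 29.4], 66.4]
worn 35626 [0.5887 0.0318 0.0167] [[590.7, 24.6], [106.6, 258.3], 1.8]
worn 143 [0.5764 0.1085 0.0373] [[575.7, 108.8], [1.5, 16.1], 60.9]
worn 85 [0.6031 0.1101 0.0372] [[603.6, 110.5], [12.8, 1.2], 34.5]
worn 245 [ 0.5955 -0.0942  0.0239] [[595.7, -95.2], [30.1, 5.7], 4.0]
worn 386 [ 0.4491 -0.1619  0.0219] [[451.8, -164.0], [31.4, 21.3], 56.1]
stop 87 [0.5732 0.1105 0.0654] [[572.4, 111.7], [3.2, 24.7], 50.7]
seated 1489 [0.5879 0.1128 0.1153] [[588.9, 114.2], [38.6, 13.4], 3.3]
seated 837 [0.6228 0.0153 0.1178] [[622.7, 14.1], [22.3, 1.9], 89.7]
seated 766 [0.5576 0.0124 0.1188] [[557.0, 11.1], [2.3, 22.0], 2.8]
seated 176 [0.5462 0.0168 0.1212] [[547.9, 18.0], [8.4, 2.4], 33.7]
seated 171 [0.6333 0.0214 0.1213] [[631.6, 22.4], [2.1, 8.8], 61.0]
head 1266 [0.589  0.1088 0.1382] [[588.8, 109.4], [4.1, 19.5], 89.7]
head 5491 [0.5423 0.0143 0.1533] [[543.2, 10.4], [35.5, 27.5], 1.8]
head 2782 [0.6309 0.0205 0.1499] [[630.7, 17.0], [19.8, 23.1], 10.6]
brass 2460 [0.5897 0.0934 0.1067] [[589.7, 91.9], [12.6, 38.6], 1.3]
brass 98 [0.5572 0.01   0.1064] [[557.4, 11.2], [6.5, 23.2], 19.5]
brass 36 [0.6344 0.0215 0.1135] [[632.0, 22.3], [2.0, 8.7], 63.2]
```

```bash
python3 -m jog '[{"wx":0,"wy":0,"wz":-0.1,"dx":0.03,"dy":-0.14,"dz":-0.5,"gripper":65},{"wx":0,"wy":0,"wz":0,"dx":0,"dy":0,"dz":-0.7,"gripper":65},{"wx":0,"wy":0,"wz":0,"dx":0,"dy":0,"dz":-0.55,"gripper":65},{"wx":0,"wy":0,"wz":0,"dx":0,"dy":0,"dz":0,"gripper":65},{"wx":0,"wy":0,"wz":0,"dx":0,"dy":0,"dz":0,"gripper":65}]'
python3 -m jog '[{"wx":0,"wy":0,"wz":0,"dx":0,"dy":0,"dz":0,"gripper":30},{"wx":0,"wy":0,"wz":0,"dx":0,"dy":0,"dz":0,"gripper":30},{"wx":0,"wy":0,"wz":0,"dx":0,"dy":0,"dz":0,"gripper":30},{"wx":0,"wy":0,"wz":0,"dx":0,"dy":0,"dz":0,"gripper":30}]' 45
```

```text
time_s: 27.2
ee_pos: [0.5939, 0.0061, 0.0289]
tcp_rot: [0.693, 0.721, 0.0, 0.0]
force: [0.8, -0.1, -0.4]
opening: 0.0649
grip_force: 0.0
time_s: 27.6
ee_pos: [0.5929, 0.0063, 0.0296]
tcp_rot: [0.693, 0.721, 0.001, -0.0]
force: [-4.9, 0.8, 17.0]
opening: 0.0304
grip_force: 8.1
```

```bash
python3 -m jog '[{"wx":0,"wy":0,"wz":0,"dx":0,"dy":0,"dz":0.1,"gripper":65},{"wx":0,"wy":0,"wz":0,"dx":0,"dy":0,"dz":0.2,"gripper":65},{"wx":0,"wy":0,"wz":0,"dx":0,"dy":0,"dz":0,"gripper":65},{"wx":0,"wy":0,"wz":0,"dx":0,"dy":0,"dz":0,"gripper":65},{"wx":0,"wy":0,"wz":0,"dx":0,"dy":0,"dz":0,"gripper":65}]'
python3 -c "
from h import *
st();p=r.capture('wrist');cv2.imwrite('pics/w4.png',p['color'])"
```

```text
time_s: 28.1
ee_pos: [0.5933, 0.0063, 0.0396]
tcp_rot: [0.693, 0.721, -0.0, 0.0]
force: [0.4, 0.2, 0.5]
opening: 0.0651
grip_force: 0.0
t 28.1 tcp [0.5933 0.0063 0.0396] yaw_y 2.3 z [ 0. -0. -1.] F [0.4 0.2 0.5] open 0.0651 grip 0.0 q [-0.39  0.76  0.43  2.06 -0.69  0.47  0.61]
```

View pics/w4.png

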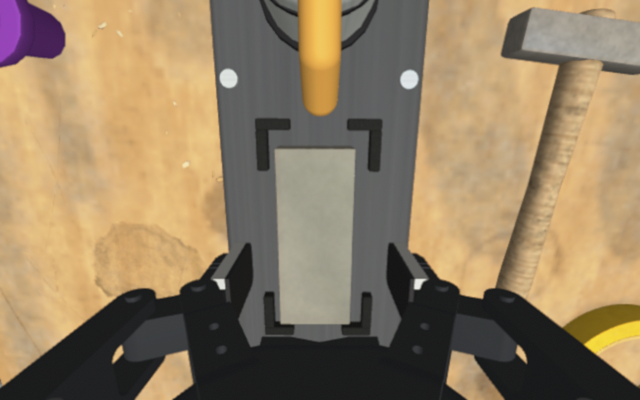

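The stone still lies in the cradle at (315,235), between the pads. My first close was too high, so I'll go about 24 mm lower.

```bash
python3 -m jog '[{"wx":0,"wy":0,"wz":0,"dx":-0.03,"dy":0,"dz":-0.35,"gripper":65},{"wx":0,"wy":0,"wz":0,"dx":0,"dy":0,"dz":-0.25,"gripper":65},{"wx":0,"wy":0,"wz":0,"dx":0,"dy":0,"dz":0,"gripper":65}]'
python3 -m jog '[{"wx":0,"wy":0,"wz":0,"dx":0,"dy":0,"dz":0,"gripper":30},{"wx":0,"wy":0,"wz":0,"dx":0,"dy":0,"dz":0,"gripper":30},{"wx":0,"wy":0,"wz":0,"dx":0,"dy":0,"dz":0,"gripper":30},{"wx":0,"wy":0,"wz":0,"dx":0,"dy":0,"dz":0,"gripper":30}]' 45
```

```text
time_s: 28.45
ee_pos: [0.5909, 0.0061, 0.0136]
tcp_rot: [0.693, 0.721, -0.001, -0.001]
force: [-0.8, 0.3, 0.2]
opening: 0.0648
grip_force: 0.0
time_s: 28.85
ee_pos: [0.5921, 0.0062, 0.0158]
tcp_rot: [0.693, 0.721, 0.0, 0.0]
force: [-1.1, -0.4, -2.7]
opening: 0.0393
grip_force: 45.8
```

```bash
python3 -m jog '[{"wx":0,"wy":0,"wz":0,"dx":0,"dy":0,"dz":0.3,"gripper":30},{"wx":0,"wy":0,"wz":0,"dx":0,"dy":0,"dz":0.5,"gripper":30},{"wx":0,"wy":0,"wz":0,"dx":0,"dy":0,"dz":0.5,"gripper":30},{"wx":0,"wy":0,"wz":0,"dx":-0.6,"dy":0,"dz":0,"gripper":30},{"wx":0,"wy":0,"wz":0,"dx":-0.9,"dy":-0.1,"dz":0,"gripper":30}]'
python3 -m jog '[{"wx":0,"wy":0,"wz":0,"dx":-0.9,"dy":0,"dz":0,"gripper":30},{"wx":0,"wy":0,"wz":0,"dx":-0.8,"dy":0,"dz":-0.2,"gripper":30},{"wx":0,"wy":0,"wz":0,"dx":0,"dy":0,"dz":-0.5,"gripper":30},{"wx":0,"wy":0,"wz":0,"dx":0,"dy":0,"dz":-0.4,"gripper":30},{"wx":0,"wy":0,"wz":0,"dx":0,"dy":0,"dz":0,"gripper":30}]'
```

```text
time_s: 29.35
ee_pos: [0.5337, 0.0029, 0.069]
tcp_rot: [0.692, 0.722, 0.001, 0.001]
force: [-0.5, 0.4, -1.8]
opening: 0.0394
grip_force: 45.9
time_s: 29.85
ee_pos: [0.4638, 0.0021, 0.0232]
tcp_rot: [0.693, 0.721, -0.0, -0.001]
force: [-0.5, 0.1, -1.4]
opening: 0.0386
grip_force: 45.8
```

```bash
python3 -m jog '[{"wx":0,"wy":0,"wz":0,"dx":0,"dy":0,"dz":-0.3,"gripper":30},{"wx":0,"wy":0,"wz":0,"dx":0,"dy":0,"dz":-0.15,"gripper":30},{"wx":0,"wy":0,"wz":0,"dx":0,"dy":0,"dz":0,"gripper":30}]'
python3 -m jog '[{"wx":0,"wy":0,"wz":0,"dx":0,"dy":0,"dz":0.02,"gripper":65},{"wx":0,"wy":0,"wz":0,"dx":0,"dy":0,"dz":0,"gripper":65},{"wx":0,"wy":0,"wz":0,"dx":0,"dy":0,"dz":0,"gripper":65},{"wx":0,"wy":0,"wz":0,"dx":0,"dy":0,"dz":0.8,"gripper":75},{"wx":0,"wy":0,"wz":0,"dx":0,"dy":0,"dz":0.9,"gripper":75}]'
python3 -m jog '[{"wx":0,"wy":0,"wz":0.8,"dx":0,"dy":-0.5,"dz":0.9,"gripper":75},{"wx":0,"wy":0,"wz":0.8,"dx":-0.2,"dy":-0.9,"dz":0.9,"gripper":75},{"wx":0,"wy":0,"wz":0,"dx":-0.2,"dy":-0.9,"dz":0.2,"gripper":75},{"wx":0,"wy":0,"wz":0,"dx":0,"dy":-0.8,"dz":0,"gripper":75},{"wx":0,"wy":0,"wz":0,"dx":0,"dy":0,"dz":0,"gripper":75}]'
python3 -c "
from head import *
st();p=r.capture('wrist');cv2.imwrite('pics/w5.png',p['color']);top(p);print();top()"
```

```text
time_s: 30.15
ee_pos: [0.4644, 0.0021, 0.006]
tcp_rot: [0.693, 0.721, 0.0, 0.0]
force: [-0.3, 0.1, -1.7]
opening: 0.0388
grip_force: 45.9
time_s: 30.65
ee_pos: [0.4633, 0.002, 0.0749]
tcp_rot: [0.693, 0.721, -0.001, -0.001]
force: [0.4, 0.5, 0.4]
opening: 0.0751
grip_force: 0.0
time_s: 31.15
ee_pos: [0.4484, -0.1246, 0.1548]
tcp_rot: [0.632, 0.775, 0.0, 0.002]
force: [0.6, -0.4, 1.0]
opening: 0.0752
grip_force: 0.0
t 31.15 tcp [ 0.4484 -0.1246  0.1548] yaw_y 11.6 z [ 0.003 -0.002 -1.   ] F [ 0.6 -0.4  1. ] open 0.0752 grip 0.0 q [-0.26  0.47  0.57  2.28 -0.53  0.51  0.93]
rim [ 0.713  -0.1643] rms 0.0026 311
rim [ 0.6061 -0.2652] rms 0.0015 260
green 4501 [ 0.4377 -0.1813  0.0222] [[438.1, -184.3], [43.4, 107.4], 12.8]
green 901 [ 0.4604 -0.2828  0.0117] [[466.2, -277.6], [115.7, 38.0], 13.9]
worn 5203 [ 0.4644 -0.0021  0.0182] [[464.4, -2.5], [39.4, 87.8], 2.3]
worn 22868 [ 0.5867 -0.0223  0.0141] [[591.4, -38.3], [103.5, 229.9], 1.6]
worn 4821 [ 0.4372 -0.1818  0.0222] [[437.9, -184.9], [45.4, 108.4], 12.4]
worn 300 [ 0.431  -0.2809  0.0173] [[430.9, -284.3], [22.1, 22.5], 14.2]
wo
[... 1259 characters left out ...]

seated 83 [0.5738 0.1282 0.1124] [[571.5, 128.1], [13.8, 40.9], 1.7]
seated 93 [0.4541 0.2088 0.122 ] [[454.5, 209.9], [24.0, 23.5], 62.4]
seated 103 [0.447  0.2972 0.1206] [[447.7, 298.9], [23.4, 24.7], 60.2]
head 142 [ 0.5941 -0.1178  0.1402] [[594.7, -118.8], [43.3, 21.1], 87.7]
head 142 [0.5857 0.1291 0.1401] [[586.6, 129.1], [20.4, 44.9], 1.4]
brass 94 [ 0.6065 -0.2665  0.0829] [[606.1, -266.3], [39.9, 38.8], 0.2]
brass 53 [ 0.5926 -0.081   0.1044] [[593.8, -80.0], [33.7, 10.5], 89.5]
brass 56 [0.5879 0.0901 0.1039] [[588.2, 89.3], [11.4, 35.7], 1.6]
brass 31 [0.4486 0.1952 0.0844] [[449.9, 197.6], [14.9, 38.3], 68.6]
brass 39 [0.4456 0.2829 0.0844] [[446.2, 284.5], [13.2, 37.3], 81.7]
```

View pics/w5.png

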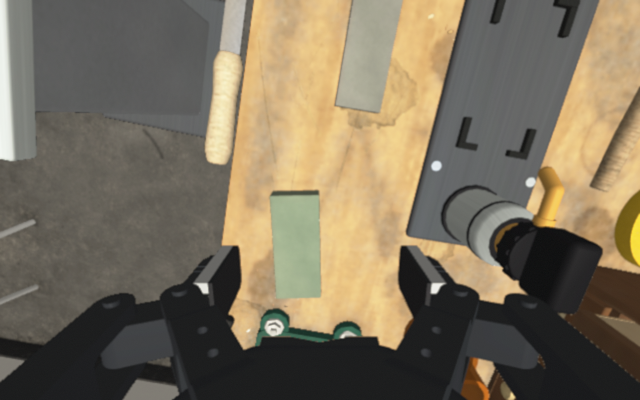

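The worn stone lies flat at (370,50), clear of the station, and the thick stone at (296,245) has not moved. Grasping it next.

```bash
python3 -m jog '[{"wx":0,"wy":0,"wz":0.15,"dx":-0.25,"dy":-0.75,"dz":-0.3,"gripper":75},{"wx":0,"wy":0,"wz":0,"dx":0,"dy":-0.75,"dz":-0.6,"gripper":75},{"wx":0,"wy":0,"wz":0,"dx":0,"dy":0,"dz":-0.8,"gripper":75},{"wx":0,"wy":0,"wz":0,"dx":0,"dy":0,"dz":-0.8,"gripper":75},{"wx":0,"wy":0,"wz":0,"dx":0,"dy":0,"dz":0,"gripper":75}]'
python3 -c "from h import *;st()"
```

```text
time_s: 31.75
ee_pos: [0.4369, -0.1792, 0.0506]
tcp_rot: [0.623, 0.782, -0.001, -0.003]
force: [0.3, -0.4, 0.5]
opening: 0.0748
grip_force: 0.0
t 31.75 tcp [ 0.4369 -0.1792  0.0506] yaw_y 12.9 z [-0.005  0.003 -1.   ] F [ 0.3 -0.4  0.5] open 0.0748 grip 0.0 q [ 0.08  0.65  0.28  2.32 -0.7   0.26  1.21]
```

```bash
python3 -m jog '[{"wx":0,"wy":0,"wz":0,"dx":0.03,"dy":-0.08,"dz":-0.6,"gripper":75},{"wx":0,"wy":0,"wz":0,"dx":0,"dy":0,"dz":-0.45,"gripper":75},{"wx":0,"wy":0,"wz":0,"dx":0,"dy":0,"dz":0,"gripper":75}]'
python3 -m jog '[{"wx":0,"wy":0,"wz":0,"dx":0,"dy":0,"dz":0,"gripper":35},{"wx":0,"wy":0,"wz":0,"dx":0,"dy":0,"dz":0,"gripper":35},{"wx":0,"wy":0,"wz":0,"dx":0,"dy":0,"dz":0,"gripper":35},{"wx":0,"wy":0,"wz":0,"dx":0,"dy":0,"dz":0,"gripper":35},{"wx":0,"wy":0,"wz":0,"dx":0,"dy":0,"dz":0,"gripper":35}]' 50
python3 -m jog '[{"wx":0,"wy":0,"wz":0,"dx":0,"dy":0,"dz":0.5,"gripper":35},{"wx":0,"wy":0,"wz":0,"dx":0,"dy":0,"dz":0.8,"gripper":35},{"wx":0,"wy":0,"wz":0,"dx":0,"dy":0,"dz":0.9,"gripper":35},{"wx":0,"wy":0,"wz":0,"dx":0,"dy":0,"dz":0.4,"gripper":35},{"wx":0,"wy":0,"wz":0,"dx":0,"dy":0,"dz":0,"gripper":35}]'
python3 - <<'E'
from h import *
st();p=r.capture('wrist');c=cloud(p);h=cv2.cvtColor(p['color'],cv2.COLOR_BGR2HSV).astype(int)
s=r.read_state()['ee_pos'];x,y,z=c[...,0],c[...,1],c[...,2]
m=(h[...,0]>40)&(h[...,0]<90)&(h[...,1]>25)&(h[...,1]<150)&(abs(x-s[0])<.06)&(abs(y-s[1])<.08)&(z>s[2]-.01)&(z<s[2]+.03)
q=c[m];print(len(q),np.nanpercentile(q[:,2],[5,50,95]).round(4),cv2.minAreaRect((q[:,:2]*1000).astype(np.float32)), q.max(0))
E
```

```text
time_s: 32.05
ee_pos: [0.4393, -0.1831, 0.0109]
tcp_rot: [0.623, 0.782, -0.0, -0.001]
force: [-0.1, -0.3, 1.3]
opening: 0.0749
grip_force: 0.0
time_s: 32.55
ee_pos: [0.4399, -0.1837, 0.0129]
tcp_rot: [0.624, 0.782, 0.0, 0.001]
force: [-0.7, 0.8, 8.1]
opening: 0.0447
grip_force: 50.0
time_s: 33.05
ee_pos: [0.4406, -0.1837, 0.118]
tcp_rot: [0.623, 0.782, 0.001, 0.002]
force: [1.0, 0.2, -3.1]
opening: 0.0443
grip_force: 53.3
t 33.05 tcp [ 0.4406 -0.1837  0.118 ] yaw_y 12.9 z [ 0.004 -0.001 -1.   ] F [ 1.   0.2 -3.1] open 0.0443 grip 53.3 q [-0.06  0.54  0.49  2.28 -0.61  0.44  1.15]
17314 [0.1262 0.1272 0.1284] ((439.87921142578125, -180.23902893066406), (45.788490295410156, 99.26195526123047), 12.584406852722168) [ 0.47160119 -0.12782879  0.14632599]
```

```bash
python3 -m jog '[{"wx":0,"wy":0,"wz":-0.45,"dx":0,"dy":0.8,"dz":0.2,"gripper":35},{"wx":0,"wy":0,"wz":-0.45,"dx":0,"dy":0.9,"dz":0.2,"gripper":35},{"wx":0,"wy":0,"wz":-0.45,"dx":0,"dy":0.9,"dz":0,"gripper":35},{"wx":0,"wy":0,"wz":-0.43,"dx":0.2,"dy":0.9,"dz":0,"gripper":35},{"wx":0,"wy":0,"wz":0,"dx":0.4,"dy":0.9,"dz":0,"gripper":35}]' >/dev/null
python3 -m jog '[{"wx":0,"wy":0,"wz":0,"dx":0.8,"dy":0.3,"dz":0,"gripper":35},{"wx":0,"wy":0,"wz":0,"dx":0.8,"dy":0,"dz":0,"gripper":35},{"wx":0,"wy":0,"wz":0,"dx":0.8,"dy":0,"dz":0,"gripper":35},{"wx":0,"wy":0,"wz":0,"dx":0.7,"dy":0,"dz":0,"gripper":35},{"wx":0,"wy":0,"wz":0,"dx":0,"dy":0,"dz":0,"gripper":35}]'
python3 -c "from h import *;st()"
```

```text
time_s: 34.1
ee_pos: [0.5907, 0.0045, 0.13]
tcp_rot: [0.693, 0.721, 0.0, 0.001]
force: [-0.6, -0.7, -2.4]
opening: 0.0446
grip_force: 53.3
t 34.1 tcp [0.5907 0.0045 0.13  ] yaw_y 2.2 z [ 0.001 -0.001 -1.   ] F [-0.6 -0.7 -2.4] open 0.0446 grip 53.3 q [-0.53  0.66  0.66  2.03 -0.65  0.67  0.6 ]
```

```bash
python3 -m jog '[{"wx":0,"wy":0,"wz":0,"dx":0.04,"dy":0.06,"dz":-0.5,"gripper":35},{"wx":0,"wy":0,"wz":0,"dx":0,"dy":0,"dz":-0.8,"gripper":35},{"wx":0,"wy":0,"wz":0,"dx":0,"dy":0,"dz":-0.7,"gripper":35},{"wx":0,"wy":0,"wz":0,"dx":0,"dy":0,"dz":-0.2,"gripper":35},{"wx":0,"wy":0,"wz":0,"dx":0,"dy":0,"dz":0,"gripper":35}]'
python3 -c "
from h import *
st();p=r.capture('wrist');cv2.imwrite('pics/w6.png',p['color'])"
```

```text
time_s: 34.6
ee_pos: [0.5876, 0.0061, 0.042]
tcp_rot: [0.694, 0.72, -0.001, -0.001]
force: [-0.0, -0.3, -1.6]
opening: 0.0444
grip_force: 53.3
t 34.6 tcp [0.5876 0.0061 0.042 ] yaw_y 2.1 z [-0.004 -0.    -1.   ] F [-0.  -0.3 -1.6] open 0.0444 grip 53.3 q [-0.43  0.77  0.51  2.07 -0.78  0.5   0.7 ]
```

View pics/w6.png

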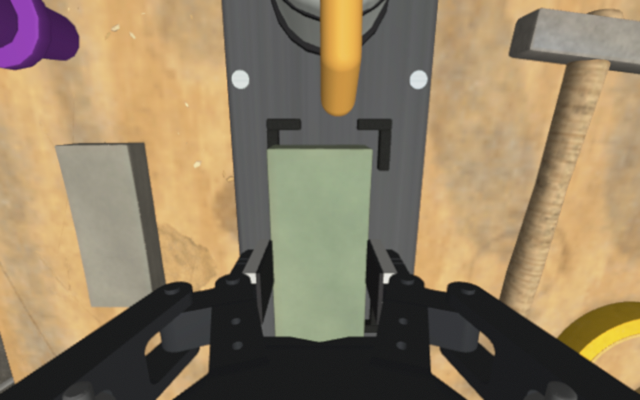

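The stone sits about 5 mm toward the robot, covering the near corner stop at (270,150), so I'll shift it +x and then lower.

```bash
python3 -m jog '[{"wx":0,"wy":0,"wz":0,"dx":0.11,"dy":0,"dz":0,"gripper":35},{"wx":0,"wy":0,"wz":0,"dx":0,"dy":0,"dz":0,"gripper":35}]'
python3 -m jog '[{"wx":0,"wy":0,"wz":0,"dx":0,"dy":0,"dz":-0.2,"gripper":35},{"wx":0,"wy":0,"wz":0,"dx":0,"dy":0,"dz":-0.15,"gripper":35},{"wx":0,"wy":0,"wz":0,"dx":0,"dy":0,"dz":0,"gripper":35}]'
```

```text
time_s: 34.85
ee_pos: [0.5949, 0.0065, 0.0446]
tcp_rot: [0.694, 0.72, 0.001, 0.001]
force: [-0.1, 0.8, -2.3]
opening: 0.0445
grip_force: 53.3
time_s: 35.15
ee_pos: [0.5929, 0.0066, 0.0286]
tcp_rot: [0.694, 0.72, -0.0, -0.0]
force: [-0.0, 0.7, -3.1]
opening: 0.0442
grip_force: 53.3
```

```bash
python3 -m jog '[{"wx":0,"wy":0,"wz":0,"dx":0,"dy":0,"dz":-0.07,"gripper":35},{"wx":0,"wy":0,"wz":0,"dx":0,"dy":0,"dz":0,"gripper":35}]'
python3 -m jog '[{"wx":0,"wy":0,"wz":0,"dx":0,"dy":0,"dz":0,"gripper":70},{"wx":0,"wy":0,"wz":0,"dx":0,"dy":0,"dz":0,"gripper":70},{"wx":0,"wy":0,"wz":0,"dx":0,"dy":0,"dz":0,"gripper":70},{"wx":0,"wy":0,"wz":0,"dx":0,"dy":0,"dz":0.8,"gripper":70},{"wx":0,"wy":0,"wz":0,"dx":0,"dy":0,"dz":0.9,"gripper":70}]'
python3 -m jog '[{"wx":0,"wy":0,"wz":0,"dx":0,"dy":0,"dz":0.9,"gripper":70},{"wx":0,"wy":0,"wz":0,"dx":0,"dy":0,"dz":0.9,"gripper":70},{"wx":0,"wy":0,"wz":0,"dx":-0.5,"dy":-0.9,"dz":0.9,"gripper":70},{"wx":0,"wy":0,"wz":0,"dx":-0.5,"dy":-0.9,"dz":0.5,"gripper":70},{"wx":0,"wy":0,"wz":0,"dx":-0.5,"dy":-0.9,"dz":0,"gripper":70}]'
python3 - <<'E'
from top import *
p=r.capture('wrist');cv2.imwrite('pics/w7.png',p['color']);st()
c=cloud(p);h=cv2.cvtColor(p['color'],cv2.COLOR_BGR2HSV).astype(int)
m=(h[...,0]>40)&(h[...,0]<90)&(h[...,1]>25)&(h[...,1]<150)&(abs(c[...,0]-.59)<.06)&(abs(c[...,1])<.08)&(c[...,2]>.027)&(c[...,2]<.05)
q=c[m];print(len(q),np.nanpercentile(q[:,2],[5,50,95]).round(4),cv2.minAreaRect((q[:,:2]*1000).astype(np.float32)))
E
```

```text
time_s: 35.35
ee_pos: [0.5933, 0.0064, 0.0263]
tcp_rot: [0.694, 0.72, -0.0, -0.0]
force: [-0.3, -0.1, -2.6]
opening: 0.0444
grip_force: 53.3
time_s: 35.85
ee_pos: [0.5927, 0.0062, 0.0946]
tcp_rot: [0.694, 0.72, -0.001, -0.001]
force: [0.1, -0.1, 0.3]
opening: 0.07
grip_force: 0.0
time_s: 36.35
ee_pos: [0.5358, -0.0999, 0.2223]
tcp_rot: [0.693, 0.721, 0.002, 0.002]
force: [-0.0, -0.7, -0.3]
opening: 0.0699
grip_force: 0.0
t 36.4 tcp [ 0.5312 -0.1062  0.2219] yaw_y 1.8 z [ 0.003 -0.002 -1.   ] F [-5.2 -4.1  0. ] open 0.0695 grip 0.0 q [-0.45  0.49  0.79  2.06 -0.5   0.78  0.68]
4904 [0.033  0.0343 0.0357] ((594.0317993164062, 5.057159423828125), (45.78148651123047, 107.68757629394531), 2.7584729194641113)
```

View pics/w7.png

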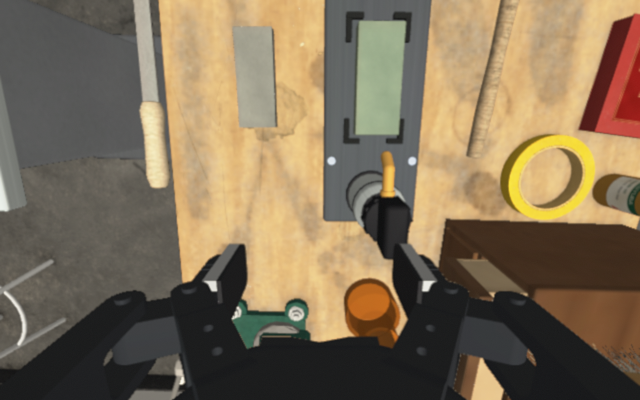

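The thick stone sits inside the four stops at (381,78), the worn stone is at (255,77), and the right spout points at the cradle. I'll clear the arm and do a final check, including for a hidden third stopper.

```bash
python3 -m jog '[{"wx":0,"wy":0,"wz":0,"dx":-0.3,"dy":0.3,"dz":0.8,"gripper":70},{"wx":0,"wy":0,"wz":0,"dx":-0.5,"dy":0.3,"dz":0.8,"gripper":70},{"wx":0,"wy":0,"wz":0,"dx":-0.5,"dy":0,"dz":0.8,"gripper":70},{"wx":0,"wy":0,"wz":0,"dx":-0.5,"dy":0,"dz":0.8,"gripper":70},{"wx":0,"wy":0,"wz":0,"dx":0,"dy":0,"dz":0,"gripper":70}]'
python3 - <<'E'
from head import *
p=r.capture('top');top(p);s=r.capture('side')
a=cv2.resize(p['color'][110:260,180:480],None,fx=2,fy=2,interpolation=cv2.INTER_CUBIC);b=cv2.resize(s['color'][120:320,150:550],(600,300))
cv2.imwrite('pics/fin.png',np.vstack([a,b]))
for n,q in(('top',p),('side',s)): print(n,[(round(d['score'],2),np.round(d['extent'])) for d in r.find_in(q,'stopper_1_mid')])
E
```

```text
time_s: 36.9
ee_pos: [0.4625, -0.0753, 0.3504]
tcp_rot: [0.694, 0.72, 0.003, 0.001]
force: [-0.4, 0.3, 0.1]
opening: 0.0699
grip_force: 0.0
green 450 [0.5902 0.0191 0.0318] [[591.0, 17.9], [46.6, 78.6], 0.3]
green 241 [ 0.4666 -0.2959  0.0142] [[470.9, -290.8], [40.0, 111.1], 88.4]
worn 1664 [0.5851 0.0561 0.017 ] [[586.3, 67.6], [107.8, 191.8], 0.9]
worn 36 [0.5683 0.1174 0.0347] [[570.5, 117.8], [12.5, 43.0], 34.8]
worn 59 [ 0.5126 -0.2841  0.0148] [[514.1, -284.5], [22.4, 25.7], 70.3]
worn 57 [ 0.4898 -0.3025  0.0203] [[489.5, -302.7], [50.4, 11.0], 3.7]
worn 191 [0.4629 0.0334 0.0163] [[460.9, 30.5], [41.7, 39.5], 89.2]
worn 55 [ 0.4291 -0.2828  0.0151] [[431.0, -282.7], [18.7, 25.4], 89.0]
stop 29 [ 0.4141 -0.2977  0.0645] [[414.6, -297.7], [2.0, 27.2], 89.9]
seated 83 [0.5737 0.1281 0.112 ] [[572.0, 127.6], [13.9, 40.5], 5.1]
seated 94 [0.4539 0.2084 0.1207] [[454.8, 209.6], [22.3, 23.9], 41.3]
seated 96 [0.4469 0.2974 0.1207] [[447.0, 299.1], [22.1, 24.4], 25.7]
head 142 [0.5857 0.1292 0.1398] [[586.6, 129.7], [21.3, 43.7], 0.2]
brass 46 [ 0.608  -0.2786  0.0833] [[606.0, -277.4], [38.7, 18.6], 1.7]
brass 53 [0.588  0.0901 0.1032] [[587.9, 89.8], [10.1, 36.3], 1.2]
brass 36 [0.4511 0.1954 0.0848] [[452.9, 197.9], [17.4, 38.8], 82.8]
brass 37 [0.4459 0.2824 0.083 ] [[446.6, 284.1], [12.0, 37.0], 84.5]
top [(0.71, array([192., 218., 209., 240.]))]
side [(0.46, array([218., 146., 232., 159.]))]
```

View pics/fin.png

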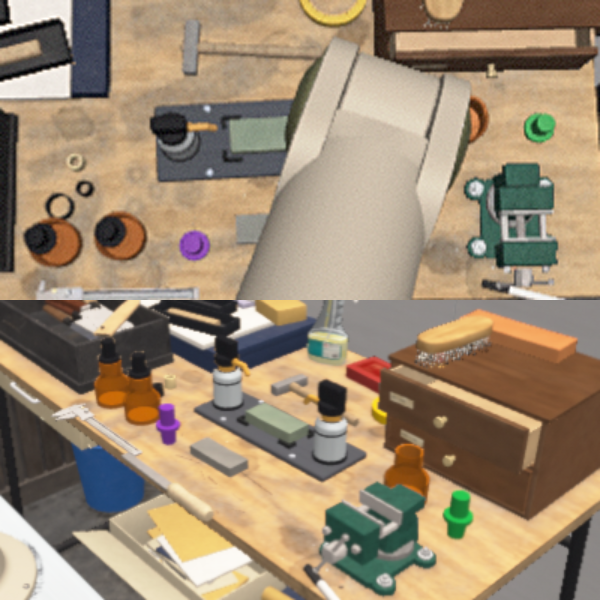

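The final view shows everything in place: both stoppered flasks on the left, the third flask standing, the stones placed, and only two black stoppers.

```bash
python3 -c "
from rig import r
print(r.hand_in())"
```

```text
the job is handed in; nothing more can be done
None
```

I handed the job in after about 37 s of robot time, but `hand_in()` returned no verdict: in the last pictures the thick stone sits flat in the cradle, the worn stone lies on the bench, both spouts point at the cradle within about 1°, the two black stoppers present are each seated in their own flask, and all three flasks stand upright.

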